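# Breakaway check of sample bottle caps

### The arm

A 6-joint arm with a two-finger parallel gripper is mounted at the origin on a cart in front of the work surface, level with it; the furniture and walls round the work are solid. World frame = base frame: x ahead of the robot, y to its left, z up, the work surface at z = 0. Lengths are in m, angles in rad, forces in N, time in s.
With the tool pointing down it reaches from about 0.325 to 0.9 m from the base axis. Payload 6.1 kg.
Tool frame: the origin (TCP) lies at the very end of the fingers, on their centre line; the grasp point (between the pads) lies 19 mm behind it; x points along the fingers, y is the direction in which the jaws open and shut, and the axes are right-handed (so a half turn about x gives the same grasp; the last joint's range is limited). The gripper opens to 85 mm and grips with 20 to 120 N. Pads are 22 mm wide; open, the fingers measure 114 mm over their backs; the gripper's body (76 mm by 85 mm) begins 54 mm behind the grasp point. The pads swing forward as they close: fully open they stand 13 mm farther back than shut.
Start: joints at [1.152, 0.22, 1.526, -0, 1.395, -0.126], TCP at [0.18, 0.598, 0.204] pointing down, gripper open.
Joint ranges: [-2.98, 2.98], [-0.91, 2.08], [0.09, 2.57], [-1.24, 4.39], [0.2, 2.65], [-2.68, 2.68]. Speed limits (rad/s): [2.57, 2.57, 3.01, 3.14, 3.14, 3.14].

### API

Orientations are given as a unit quaternion [x, y, z, w].
In Python, from rig import arm, camera, calibration, job gives the robot as it stands.
- The arm moves only by the tool step_arm, never from a script. Its argument "deltas" is a list of rows, each an object with "xyz": the shift along the world's x, y, z in cm, a list of three; "delta_rot": the turn, a rotation vector about the world's x, y, z in degrees, a list of three. In form: [{"xyz": [x, y, z], "delta_rot": [wx, wy, wz]}, ...]. A call has 1 to 5 rows; each row shifts and turns the pose as measured when the row begins; what a row does not reach is not made up. A row lasts 1/12 s, in which the tool goes at most 41.7 mm and 7.16 degrees, less where a joint would pass 70% of its speed; a pose out of reach is approached as far as the arm can. A call is refused whole if a number of a shift passes 4.17 or a number of a turn 7.16, either way. A call with a gripper value outside its range is refused whole. "fingers" is the finger opening in cm, from 0 to 8.54, set as the call begins (left out, the last holds). The fingers move at their own pace and stop on an object; "force" is the grip in N (left out, the last holds). Time passes only in rows, so rows that do not move let the fingers close. It gives the time, the measured TCP pose, the force and the opening at its end, in the units of the state.
- arm.state(): the state, without advancing time (a new reading comes with each control period).
- camera(name): name is "scene" or "side" or "wrist"; returns (picture, depth): 420x560x3 uint8, red, green, blue; 420x560 float32, m along the optical axis (not along the pixel's ray), 0 where there is no reading.
- calibration(name): a dict with "fovy" (degrees; the focal length in pixels is half the picture's height over the tangent of half this angle, whatever the lens; pixels are square), "cx", "cy" (the principal point, pixels), "extrinsics" (4x4, takes a point from camera to world coordinates); the wrist camera has in their place "hand_eye" (4x4, takes a point from camera to tool coordinates, whose origin is the TCP and whose axes are the tool frame's). Camera axes: x right, y down, z forward; pixel columns grow to the right and rows downward; lengths in m; the calibration is good to about 2 mm. A picture is of the moment at which its call begins: read the wrist's pose just before it. calibration takes no time and is no camera call.
- job.job_done(): hands the job in, once; it reports no verdict.
The state is a dict: "t": time; "q": joint angles; "joint_vel": joint speeds; "joint_efforts": joint torques, N m; "ee_pos": TCP position; "eef_rot": TCP orientation; "contact_force": force on the tool from outside, world axes, zero at the start; "torque": the same for the moment, N m; "finger_gap": opening from 0.0 (shut) to 1.0 (fully open).
Only numpy, scipy, OpenCV 4.12 (cv2) and the standard library are available. Lean on these libraries where they do the work, as an engineer would, in place of code of your own. Each camera call takes 0.05 s, during which the arm holds its last target.

### The job

Check the screw caps of the four bottles in the rack before they go on the shaker: twist each cap clockwise by feel until it breaks away and gives a good 3 degrees, and never unscrew it. Three are stiff and must not be forced on beyond 12 degrees; one gives way far too easily: run that cap on until it comes up firm, so that it cannot drop off. When all four are checked, lift out that bottle and seat it upright and fully home in the pocket of the aluminium re-cap block without ramming it in; the other three stay standing in the rack and the other things on the bench stay where they are.

Things in the scene. Friction and masses are not known exactly. Their poses are not given: they have to be found in the camera images.
- bottle_rack: Grey plastic rack with four square pockets in one row, standing fixed on the bench on a steel base plate (68 x 338 mm over all). Origin at the centre of its underside; x across the row, y along the row, z up. Pocket centres at y = -120, -40, +40 and +120 mm. Pocket 48.5 mm square, its floor 7 mm and its rim 32 mm above the bench.
- recap_block: Aluminium block (68 x 66 mm, 32 mm high, steel base plate with 16 mm flanges along y) with one empty square pocket, fixed on the bench; it holds a bottle that is to be capped again. Same pocket as in the rack: 48.5 mm square, floor 7 mm and rim 32 mm above the bench. Origin at the centre of its underside, sides along x and y.
- bottle_a_body (a point): Centre of the square body (30 mm above the foot) of one of four like square white plastic sample bottles, 46 x 46 mm, 90 mm high with the cap, about 0.13 kg, loose in the rack's pockets (which stands where varies). Body 64 mm high with a rounded shoulder, neck 31 mm thick; the foot tapers in by 3 mm a side over its lowest 5 mm. Axes along the body's sides. The pocket keeps it from turning, after 3 degrees of play.
- bottle_b_body (a point): Centre of the square body (30 mm above the foot) of one of four like square white plastic sample bottles, 46 x 46 mm, 90 mm high with the cap, about 0.13 kg, loose in the rack's pockets (which stands where varies). Body 64 mm high with a rounded shoulder, neck 31 mm thick; the foot tapers in by 3 mm a side over its lowest 5 mm. Axes along the body's sides. The pocket keeps it from turning, after 3 degrees of play.
- bottle_c_body (a point): Centre of the square body (30 mm above the foot) of one of four like square white plastic sample bottles, 46 x 46 mm, 90 mm high with the cap, about 0.13 kg, loose in the rack's pockets (which stands where varies). Body 64 mm high with a rounded shoulder, neck 31 mm thick; the foot tapers in by 3 mm a side over its lowest 5 mm. Axes along the body's sides. The pocket keeps it from turning, after 3 degrees of play.
- bottle_d_body (a point): Centre of the square body (30 mm above the foot) of one of four like square white plastic sample bottles, 46 x 46 mm, 90 mm high with the cap, about 0.13 kg, loose in the rack's pockets (which stands where varies). Body 64 mm high with a rounded shoulder, neck 31 mm thick; the foot tapers in by 3 mm a side over its lowest 5 mm. Axes along the body's sides. The pocket keeps it from turning, after 3 degrees of play.
- cap_a_center (a point): Centre of the grey ribbed screw cap of bottle_a: 38 mm across, 20 mm high, its lower edge 70 mm and its top 90 mm above the bottle's foot; gripped by its round side. It holds still up to its breakaway torque, then turns against that torque up to a firm stop, and stays where it is left.
- cap_b_center (a point): Centre of the grey ribbed screw cap of bottle_b: 38 mm across, 20 mm high, its lower edge 70 mm and its top 90 mm above the bottle's foot; gripped by its round side. It holds still up to its breakaway torque, then turns against that torque up to a firm stop, and stays where it is left.
- cap_c_center (a point): Centre of the grey ribbed screw cap of bottle_c: 38 mm across, 20 mm high, its lower edge 70 mm and its top 90 mm above the bottle's foot; gripped by its round side. It holds still up to its breakaway torque, then turns against that torque up to a firm stop, and stays where it is left.
- cap_d_center (a point): Centre of the grey ribbed screw cap of bottle_d: 38 mm across, 20 mm high, its lower edge 70 mm and its top 90 mm above the bottle's foot; gripped by its round side. It holds still up to its breakaway torque, then turns against that torque up to a firm stop, and stays where it is left.
- cap_a (a joint): Turn of that cap on its bottle, rad: 0 as found, growing clockwise seen from above (closing). A properly closed cap takes 0.6 to 0.75 N m to turn and has 13 degrees (0.23 rad) to its firm stop; a loose one takes under 0.2 N m and has 29 degrees (0.5 rad). A hand at rest feels less. Any may be the loose one; looks do not tell.
- cap_b (a joint): Turn of that cap on its bottle, rad: 0 as found, growing clockwise seen from above (closing). A properly closed cap takes 0.6 to 0.75 N m to turn and has 13 degrees (0.23 rad) to its firm stop; a loose one takes under 0.2 N m and has 29 degrees (0.5 rad). A hand at rest feels less. Any may be the loose one; looks do not tell.
- cap_c (a joint): Turn of that cap on its bottle, rad: 0 as found, growing clockwise seen from above (closing). A properly closed cap takes 0.6 to 0.75 N m to turn and has 13 degrees (0.23 rad) to its firm stop; a loose one takes under 0.2 N m and has 29 degrees (0.5 rad). A hand at rest feels less. Any may be the loose one; looks do not tell.
- cap_d (a joint): Turn of that cap on its bottle, rad: 0 as found, growing clockwise seen from above (closing). A properly closed cap takes 0.6 to 0.75 N m to turn and has 13 degrees (0.23 rad) to its firm stop; a loose one takes under 0.2 N m and has 29 degrees (0.5 rad). A hand at rest feels less. Any may be the loose one; looks do not tell.
- marker_pen: Bystander: black-capped marker, 128 mm long, lying on the bench. Origin at the centre of its underside.
- open_spanner: Bystander: steel spanner, 144 mm long, lying on the bench. Origin at the centre of its underside.
- tape_roll: Bystander: tan roll of tape, 100 mm across, 25 mm high. Origin at the centre of its underside.
- drive_tool: Bystander: screwdriver with a dark handle, 192 mm long, lying on the bench. Origin at the centre of its underside.
- ball_pen: Bystander: black pen, 145 mm long, lying on the bench. Origin at the centre of its underside.
- small_beaker: Bystander: clear beaker, 46 mm across, 59 mm high. Origin at the centre of its underside.
Not all that is in view belongs to the job. What is shaped like the part that bears bottle_a_body but purple or yellow is not meant. Leave any green look-alike of the part that bears bottle_d_body alone.

How it is judged:
On the way, in this order (a step that is already met when the one before it is completed fails the run):
1. all four caps have been turned clockwise past breakaway (each by at least 3 degrees) and the loose one has been run on until firm (23 degrees or more) (value of joint each of cap_a, cap_b, cap_c, cap_d above 0.05 rad and value of joint any of cap_a, cap_b, cap_c, cap_d above 0.4 rad), for 0.1 s.
2. the bottle with the loose cap, its cap run on, stands fully home in the re-cap block (((value of joint cap_a above 0.4 rad and height (world z) of bottle_a_body below 0.0395 m and angle between bottle_a_body's own z axis and vertical below 0.06 rad and horizontal distance between bottle_a_body and recap_block below 0.004 m) or (value of joint cap_b above 0.4 rad and height (world z) of bottle_b_body below 0.0395 m and angle between bottle_b_body's own z axis and vertical below 0.06 rad and horizontal distance between bottle_b_body and recap_block below 0.004 m) or (value of joint cap_c above 0.4 rad and height (world z) of bottle_c_body below 0.0395 m and angle between bottle_c_body's own z axis and vertical below 0.06 rad and horizontal distance between bottle_c_body and recap_block below 0.004 m) or (value of joint cap_d above 0.4 rad and height (world z) of bottle_d_body below 0.0395 m and angle between bottle_d_body's own z axis and vertical below 0.06 rad and horizontal distance between bottle_d_body and recap_block below 0.004 m))), for 0.2 s.
At the end, for the whole second after the job is handed in: All caps at least 3 degrees farther closed than found, the loose one 23 or more; its bottle stands in the re-cap block (within 2.5 mm of the floor, 4 mm of the centre, 0.06 rad of upright), the other three likewise in the rack, within 10 mm of where they were; no cap turns (value of joint each of cap_a, cap_b, cap_c, cap_d above 0.05 rad and ((value of joint cap_a above 0.4 rad and height (world z) of bottle_a_body below 0.0395 m and angle between bottle_a_body's own z axis and vertical below 0.06 rad and horizontal distance between bottle_a_body and recap_block below 0.004 m) or (value of joint cap_b above 0.4 rad and height (world z) of bottle_b_body below 0.0395 m and angle between bottle_b_body's own z axis and vertical below 0.06 rad and horizontal distance between bottle_b_body and recap_block below 0.004 m) or (value of joint cap_c above 0.4 rad and height (world z) of bottle_c_body below 0.0395 m and angle between bottle_c_body's own z axis and vertical below 0.06 rad and horizontal distance between bottle_c_body and recap_block below 0.004 m) or (value of joint cap_d above 0.4 rad and height (world z) of bottle_d_body below 0.0395 m and angle between bottle_d_body's own z axis and vertical below 0.06 rad and horizontal distance between bottle_d_body and recap_block below 0.004 m)) and ((value of joint cap_a above 0.4 rad and height (world z) of bottle_a_body below 0.0395 m and angle between bottle_a_body's own z axis and vertical below 0.06 rad and horizontal distance between bottle_a_body and recap_block below 0.004 m) or (height (world z) of bottle_a_body below 0.0395 m and angle between bottle_a_body's own z axis and vertical below 0.06 rad and value of joint cap_a below 0.35 rad and distance of bottle_a_body from where it was at the start of the episode below 0.01 m)) and ((value of joint cap_b above 0.4 rad and height (world z) of bottle_b_body below 0.0395 m and angle between bottle_b_body's own z axis and vertical below 0.06 rad and horizontal distance between bottle_b_body and recap_block below 0.004 m) or (height (world z) of bottle_b_body below 0.0395 m and angle between bottle_b_body's own z axis and vertical below 0.06 rad and value of joint cap_b below 0.35 rad and distance of bottle_b_body from where it was at the start of the episode below 0.01 m)) and ((value of joint cap_c above 0.4 rad and height (world z) of bottle_c_body below 0.0395 m and angle between bottle_c_body's own z axis and vertical below 0.06 rad and horizontal distance between bottle_c_body and recap_block below 0.004 m) or (height (world z) of bottle_c_body below 0.0395 m and angle between bottle_c_body's own z axis and vertical below 0.06 rad and value of joint cap_c below 0.35 rad and distance of bottle_c_body from where it was at the start of the episode below 0.01 m)) and ((value of joint cap_d above 0.4 rad and height (world z) of bottle_d_body below 0.0395 m and angle between bottle_d_body's own z axis and vertical below 0.06 rad and horizontal distance between bottle_d_body and recap_block below 0.004 m) or (height (world z) of bottle_d_body below 0.0395 m and angle between bottle_d_body's own z axis and vertical below 0.06 rad and value of joint cap_d below 0.35 rad and distance of bottle_d_body from where it was at the start of the episode below 0.01 m)) and velocity of joint each of cap_a, cap_b, cap_c, cap_d below 0.05 rad/s); the robot touches nothing.
It fails at once if a cap was unscrewed by more than 5 degrees or a bottle tipped by more than 35 degrees (value of joint any of cap_a, cap_b, cap_c, cap_d below -0.09 rad or angle between any of bottle_a_body, bottle_b_body, bottle_c_body, bottle_d_body's own z axis and vertical above 0.6 rad).
It fails at once if a stiff cap was forced on to its stop, beyond 12 degrees (a cap 0.21 to 0.44 rad round while the rack takes more than 36 N), or the rack took more than 80 N (contact force between anything else and bottle_rack above 80 N or (value of joint cap_a between 0.21 and 0.44 rad and contact force between anything else and bottle_rack above 36 N) or (value of joint cap_b between 0.21 and 0.44 rad and contact force between anything else and bottle_rack above 36 N) or (value of joint cap_c between 0.21 and 0.44 rad and contact force between anything else and bottle_rack above 36 N) or (value of joint cap_d between 0.21 and 0.44 rad and contact force between anything else and bottle_rack above 36 N)).
It fails at once if a bottle was lifted 20 mm in the rack or taken out although its cap was not a loose one run on until firm ((height (world z) of bottle_a_body above 0.057 m and value of joint cap_a below 0.35 rad) or (height (world z) of bottle_b_body above 0.057 m and value of joint cap_b below 0.35 rad) or (height (world z) of bottle_c_body above 0.057 m and value of joint cap_c below 0.35 rad) or (height (world z) of bottle_d_body above 0.057 m and value of joint cap_d below 0.35 rad)).
It fails at once if the re-cap block was pressed or rammed with more than 60 N (contact force between anything else and recap_block above 60 N).
It fails at once if another thing on the bench was moved by more than 20 mm (distance of any of marker_pen, open_spanner, tape_roll, drive_tool, ball_pen, small_beaker from where it was at the start of the episode above 0.02 m).
It also fails if it takes over 70 s, if anything falls off the work surface, if the arm or the gripper's body presses on something with over 40 N, if the wrist force passes 120 N, or if a joint passes its speed limit or range.

## Working session

There is one attempt and no reset: what is moved stays moved. The work goes in short steps, Python scripts to look and compute and a tool call to move; the robot and the scene stay as the last step left them, time stands still between calls to the robot, and variables do not carry over. Pictures are saved under pics/ and viewed, and the job is handed in when it is done.

Besides the shell and the picture viewer there is one more tool, called after "Request:" as name(argument=value, ...) on one line, values as JSON. step_arm: Moves the arm, as the interface text tells. Its arguments: {"type":"object","properties":{"deltas":{"type":"array","items":{"type":"object","properties":{"xyz":{"type":"array","items":{"type":"number"}},"delta_rot":{"type":"array","items":{"type":"number"}}}}},"fingers":{"type":"number"},"force":{"type":"number"}},"required":["deltas"]}

```bash
ls; mkdir -p pics; python3 - <<'E'
from rig import arm,camera,calibration,job
import cv2,numpy as np
print(arm.state())
for n in("scene","side","wrist"):
    p,d=camera(n); cv2.imwrite(f"pics/{n}0.png",p[:,:,::-1]); np.save(f"pics/{n}0.npy",d)
    print(n,calibration(n))
E
```

```text
pics
{'t': 0.0, 'q': array([ 1.15193570e+00,  2.21231382e-01,  1.52760563e+00,  5.36909095e-06,
        1.39465915e+00, -1.26082175e-01]), 'joint_vel': array([-8.06876136e-04, -1.41114139e-03, -3.96631232e-05,  4.13402702e-04,
        1.01055253e-03, -1.38118469e-03]), 'joint_efforts': array([-4.75530305e-04, -4.96887481e+01, -3.89405036e+01, -3.84410750e-04,
        1.08347894e-02,  1.62560150e-05]), 'ee_pos': array([0.1801122 , 0.59781677, 0.20289891]), 'eef_rot': array([ 0.10249612,  0.69972627, -0.10379145,  0.69936045]), 'contact_force': array([-0.40821154, -0.93853625, -0.12792374]), 'torque': array([-0.00383182, -0.00518518,  0.0016294 ]), 'finger_gap': 1.0000811826071994}
scene {'fovy': 57.32096031289529, 'cx': 285.49684151507154, 'cy': 213.80285857820496, 'extrinsics': array([[ 0.453194  , -0.51896748,  0.72476752, -0.16833903],
       [-0.89135364, -0.25452914,  0.3751048 , -0.38108458],
       [-0.01019275, -0.81601941, -0.57793463,  0.63690389],
       [ 0.        ,  0.        ,  0.        ,  1.        ]])}
side {'fovy': 43.154576500621005, 'cx': 274.99611157067653, 'cy': 204.77227571586118, 'extrinsics': array([[ 0.16996395, -0.43660636,  0.88345184, -0.5964869 ],
       [-0.98544659, -0.07775727,  0.1511583 , -0.22781623],
       [ 0.00269813, -0.89628606, -0.44346817,  0.67168434],
       [ 0.        ,  0.        ,  0.        ,  1.        ]])}
wrist {'fovy': 70.8418706753136, 'cx': 278.9857605751195, 'cy': 206.60486895142253, 'hand_eye': array([[-3.13422146e-04, -2.78795108e-01,  9.60350556e-01,
        -1.70025091e-01],
       [ 9.99999704e-01,  5.87914958e-04,  4.97037112e-04,
        -1.99812109e-05],
       [-7.03175972e-04,  9.60350427e-01,  2.78794841e-01,
        -7.05655246e-02],
       [ 0.00000000e+00,  0.00000000e+00,  0.00000000e+00,
         1.00000000e+00]])}
```

View pics/scene0.png

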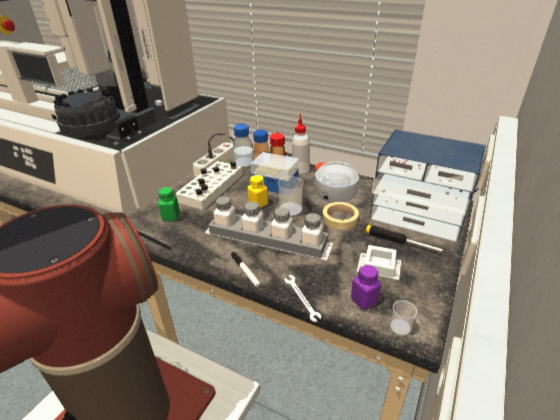

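View pics/side0.png

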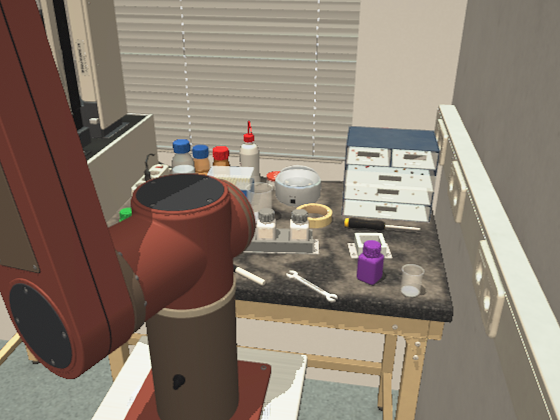

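View pics/wrist0.png

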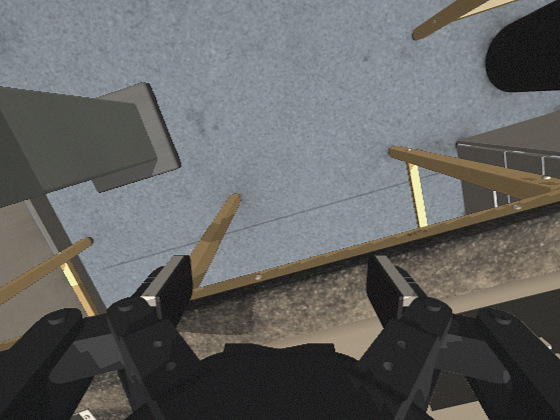

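The scene picture shows the rack with four white bottles. Their caps are at about (223,205), (252,210), (282,214) and (313,222), and the white re-cap block is at (381,262). Possible mix-ups, all excluded by colour: the green bottle (168,204), the yellow bottle (257,190) and the purple bottle (367,287). The reagent bottles behind are a different shape. Next I'll take a close crop and measure.

```bash
cat > h.py <<'E'
from rig import arm,camera,calibration,job
import cv2,numpy as np
from scipy.spatial.transform import Rotation as R
def cam(n,st=None):
    c=calibration(n); f=210/np.tan(np.radians(c['fovy']/2))
    if n=='wrist':
        T=np.eye(4);T[:3,:3]=R.from_quat(st['eef_rot']).as_matrix();T[:3,3]=st['ee_pos'];E=T@c['hand_eye']
    else:E=c['extrinsics']
    return f,c['cx'],c['cy'],E
def cloud(n,d,st=None):
    f,cx,cy,E=cam(n,st); v,u=np.mgrid[:420,:560]
    P=np.stack([(u-cx)/f*d,(v-cy)/f*d,d,np.ones_like(d)],-1)@E.T
    P=P[...,:3];P[d<=0]=np.nan
    return P
def ray(n,uv,z,st=None):
    f,cx,cy,E=cam(n,st); r=E[:3,:3]@np.array([(uv[0]-cx)/f,(uv[1]-cy)/f,1]);o=E[:3,3]
    return o+r*(z-o[2])/r[2]
E
python3 - <<'E'
from h import *
p=cv2.imread("pics/scene0.png");d=np.load("pics/scene0.npy");P=cloud("scene",d)
for (u,v) in [(223,203),(252,208),(282,211),(313,219),(340,215),(381,255),(245,268),(302,297),(404,318),(367,270),(257,183),(168,193),(390,236)]:
    print((u,v),P[v,u].round(4))
# cap tops: z band
z=P[...,2]
m=((z>0.092)&(z<0.104)&(P[...,0]>.3)).astype(np.uint8)
m[:, :205]=0;m[:,330:]=0;m[:195]=0;m[235:]=0
n,l,s,c=cv2.connectedComponentsWithStats(m)
for i in range(1,n):
    if s[i,4]>20:
        q=P[l==i]; print(c[i],s[i,4],np.median(q,0).round(4),(q.min(0)+q.max(0)).round(4)/2)
cr=p[180:300,190:420];cv2.imwrite("pics/crop0.png",cv2.resize(cr,None,fx=3.4,fy=3.4,interpolation=cv2.INTER_CUBIC))
E
```

```text
(223, 203) [0.4811 0.1333 0.0971]
(252, 208) [0.4932 0.0548 0.0979]
(282, 211) [ 0.5127 -0.0191  0.0993]
(313, 219) [ 0.5165 -0.1     0.0986]
(340, 215) [ 6.927e-01 -1.101e-01  6.000e-04]
(381, 255) [ 0.5577 -0.2638  0.0166]
(245, 268) [0.375  0.0087 0.0142]
(302, 297) [ 0.3591 -0.1459  0.0066]
(404, 318) [ 0.3556 -0.3585  0.0561]
(367, 270) [ 0.414  -0.2648  0.0901]
(257, 183) [0.6221 0.1169 0.0848]
(168, 193) [0.4648 0.3008 0.0899]
(390, 236) [ 0.6357 -0.2652  0.0198]
[222.80165289 200.58677686] 121 [0.4897 0.1403 0.0976] [0.49305 0.1413  0.0961 ]
[251.14166667 206.04166667] 120 [0.5    0.0613 0.0976] [0.502   0.06265 0.09665]
[281.13740458 211.71755725] 131 [ 0.5118 -0.0166  0.0979] [ 0.5132  -0.016    0.09645]
[312.45390071 218.07092199] 141 [ 0.5203 -0.0967  0.0978] [ 0.52365 -0.09615  0.09615]
```

View pics/crop0.png

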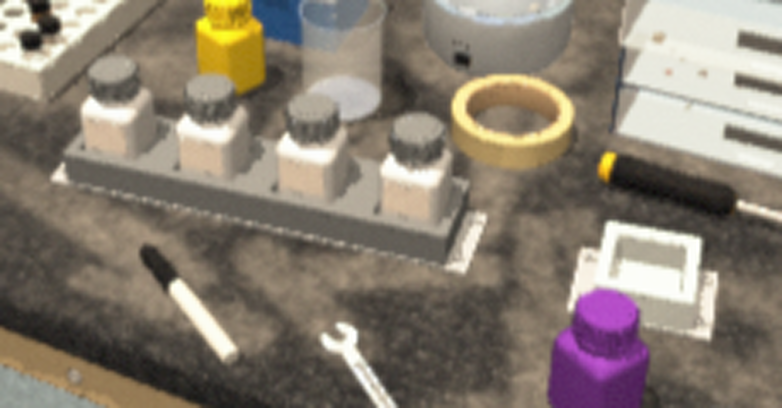

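```bash
python3 - <<'E'
from h import *
s=arm.state();M=R.from_quat(s['eef_rot']).as_matrix();print(M.round(3))
p=cv2.imread("pics/scene0.png");d=np.load("pics/scene0.npy");P=cloud("scene",d);z=P[...,2]
# recap block rim
m=((z>0.028)&(z<0.036)).astype(np.uint8);m[:,:350]=0;m[:,410:]=0;m[:240]=0;m[285:]=0
q=P[m>0];print(len(q),cv2.minAreaRect((q[:,:2]*1000).astype(np.float32)))
m=((z>0.028)&(z<0.036)).astype(np.uint8);m[:,:200]=0;m[:,335:]=0;m[:190]=0;m[265:]=0
q=P[m>0];q=q[(q[:,0]<.58)&(q[:,0]>.43)];print(len(q),cv2.minAreaRect((q[:,:2]*1000).astype(np.float32)))
E
```

```text
[[-0.001  0.289  0.957]
 [-0.001  0.957 -0.289]
 [-1.    -0.002 -0.   ]]
326 ((534.1920776367188, -266.62591552734375), (72.06548309326172, 65.81755828857422), 9.719209671020508)
1112 ((510.6219177246094, 73.55055236816406), (411.8260803222656, 120.34758758544922), 87.40645599365234)
```

Request:
step_arm(deltas=[{"xyz": [2,-3.6,0.5],"delta_rot": [0,0,-4.1]},{"xyz": [2,-3.6,0.5],"delta_rot": [0,0,-4.1]},{"xyz": [2,-3.6,0.5],"delta_rot": [0,0,-4.1]},{"xyz": [2,-3.6,0.5],"delta_rot": [0,0,-4.1]},{"xyz": [2,-3.6,0.5],"delta_rot": [0,0,-4.1]}])

```text
t: 0.57
ee_pos: [0.2755, 0.4165, 0.2218]
eef_rot: [0.224, 0.672, -0.23, 0.668]
contact_force: [1.5, 0.2, 0.3]
finger_gap: 0.999
```

Request:
step_arm(deltas=[{"xyz": [2,-3.6,0.5],"delta_rot": [0,0,-4.1]},{"xyz": [2,-3.6,0.5],"delta_rot": [0,0,-4.1]},{"xyz": [2,-3.6,0.5],"delta_rot": [0,0,-4.1]},{"xyz": [2,-3.6,0.5],"delta_rot": [0,0,-4.1]},{"xyz": [2,-3.6,0.5],"delta_rot": [0,0,-4.1]}])

```text
t: 0.98
ee_pos: [0.3731, 0.2338, 0.2459]
eef_rot: [0.344, 0.619, -0.35, 0.613]
contact_force: [0.8, 0.1, 0.6]
finger_gap: 1.004
```

Request:
step_arm(deltas=[{"xyz": [2,-3.6,0.5],"delta_rot": [0,0,-4.1]},{"xyz": [2,-3.6,0.5],"delta_rot": [0,0,-4.1]},{"xyz": [2,-3.6,0.5],"delta_rot": [0,0,-4.1]},{"xyz": [2,-3.6,0.5],"delta_rot": [0,0,-4.1]},{"xyz": [2,-3.6,0.5],"delta_rot": [0,0,-4.1]}])

```text
t: 1.4
ee_pos: [0.4708, 0.0513, 0.271]
eef_rot: [0.455, 0.543, -0.458, 0.537]
contact_force: [2.0, -0.5, 1.0]
finger_gap: 0.998
```

Request:
step_arm(deltas=[{"xyz": [3.0,2.0,1.0],"delta_rot": [0,0,-4]},{"xyz": [0.5,1.5,1.0],"delta_rot": [0,0,-2]},{"xyz": [0,0,0],"delta_rot": [0,0,0]},{"xyz": [0,0,0],"delta_rot": [0,0,0]}])

```text
t: 1.73
ee_pos: [0.5107, 0.0711, 0.2899]
eef_rot: [0.489, 0.51, -0.495, 0.505]
contact_force: [-0.5, -0.1, -0.5]
finger_gap: 1.0
```

```bash
python3 - <<'E'
from h import *
s=arm.state();p,d=camera("wrist");cv2.imwrite("pics/w1.png",p[:,:,::-1]);np.save("pics/w1.npy",d);import pickle;pickle.dump(s,open("pics/w1.pkl","wb"))
M=R.from_quat(s['eef_rot']).as_matrix();print(s['ee_pos'],M.round(3),s['torque'],np.degrees(np.arctan2(M[1,1],M[0,1])))
E
```

```text
[0.51066707 0.07112245 0.28987067] [[-0.011  0.999  0.031]
 [-0.001  0.031 -1.   ]
 [-1.    -0.011  0.001]] [ 0.00357548 -0.01080363 -0.02104255] 1.7932288146560973
```

View pics/w1.png

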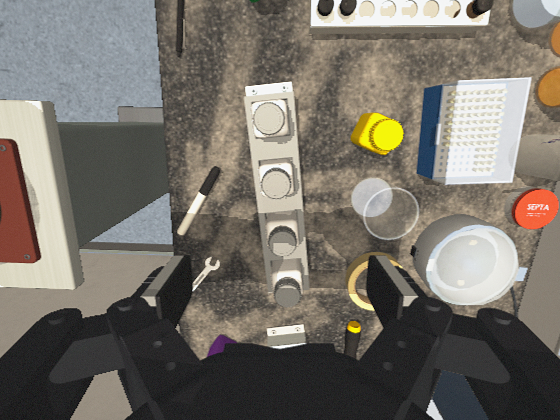

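The wrist view shows all four caps at (269,119), (277,182), (284,238) and (288,290), with the recap block edge at (286,333). I'll measure the cap tops from here.

```bash
cat > caps.py <<'E'
from h import *
import pickle,sys
def caps(tag):
    s=pickle.load(open(f"pics/{tag}.pkl","rb"));d=np.load(f"pics/{tag}.npy");P=cloud("wrist",d,s);z=P[...,2]
    out=[]
    m=((z>0.090)&(z<0.104)&(P[...,0]>.44)&(P[...,0]<.58)&(P[...,1]<.2)).astype(np.uint8)
    n,l,st,c=cv2.connectedComponentsWithStats(m)
    for i in range(1,n):
        if st[i,4]<150: continue
        ct=max(cv2.findContours((l==i).astype(np.uint8),cv2.RETR_EXTERNAL,cv2.CHAIN_APPROX_NONE)[0],key=len)
        pts=np.array([ray("wrist",q[0],0.097,s)[:2] for q in ct])*1000
        e=cv2.fitEllipse(pts.astype(np.float32)); zz=P[l==i][:,2]
        print(c[i].round(0),st[i,4],"ell",np.round(e[0],1),np.round(e[1],1),"mec",np.round(cv2.minEnclosingCircle(pts.astype(np.float32))[0],1),"z",np.median(zz).round(4)); out.append(e[0])
    return np.array(out)
if __name__=="__main__":
    o=caps(sys.argv[1]); dd=o[0]-o[-1]; print("spacing",np.linalg.norm(np.diff(o,axis=0),axis=1),"row yaw",np.degrees(np.arctan2(-dd[0],dd[1])))
E
python3 caps.py w1
```

```text
[268. 118.] 838 ell [493.5 144.2] [36.6 36.8] mec [493.5 144.2] z 0.0972
[275. 184.] 711 ell [504.2  65.7] [36.8 37.1] mec [504.2  65.6] z 0.0971
[282. 242.] 620 ell [515.  -12.7] [37.2 38. ] mec [515.4 -12.9] z 0.097
[286. 294.] 551 ell [524.6 -90.7] [37.6 39.2] mec [524.  -90.2] z 0.0969
spacing [79.18416638 79.18955337 78.57074051] row yaw 7.542658349637932
```

Request:
step_arm(deltas=[{"xyz": [-0.5,2.0,-3.5],"delta_rot": [0,-0.3,3]},{"xyz": [-0.5,2.0,-3.5],"delta_rot": [0,-0.3,2.7]},{"xyz": [-0.5,2.0,-3.5],"delta_rot": [0,0,0]},{"xyz": [-0.2,1.3,-3.0],"delta_rot": [0,0,0]},{"xyz": [0,0,0],"delta_rot": [0,0,0]}])

```text
t: 2.2
ee_pos: [0.4885, 0.1471, 0.1516]
eef_rot: [0.463, 0.533, -0.461, 0.538]
contact_force: [-1.4, -0.2, -0.8]
finger_gap: 1.004
```

```bash
cat > snap.py <<'E'
from h import *
import pickle,sys
tag=sys.argv[1]
s=arm.state();p,d=camera("wrist");cv2.imwrite(f"pics/{tag}.png",p[:,:,::-1]);np.save(f"pics/{tag}.npy",d);pickle.dump(s,open(f"pics/{tag}.pkl","wb"))
M=R.from_quat(s['eef_rot']).as_matrix();print(s['ee_pos'].round(4),"toolx",M[:,0].round(3),"yaw",np.degrees(np.arctan2(M[1,1],M[0,1])).round(2),s['torque'].round(3),s['contact_force'].round(1))
E
cat > st.py <<'E'
from h import *
s=arm.state();M=R.from_quat(s['eef_rot']).as_matrix();print("t",round(s['t'],2),s['ee_pos'].round(4),"toolx",M[:,0].round(4),"yaw",np.degrees(np.arctan2(M[1,1],M[0,1])).round(2),"T",s['torque'].round(3),"F",s['contact_force'].round(1),"gap",round(s['finger_gap']*85.4,1),"q6",s['q'][5].round(3),s['joint_efforts'][5].round(2))
E
python3 snap.py w2; python3 caps.py w2
```

```text
[0.4885 0.1471 0.1516] toolx [ 0.007 -0.003 -1.   ] yaw 8.43 [ 0.     0.041 -0.03 ] [-1.4 -0.2 -0.8]
[284. 216.] 1708 ell [493.3 145.2] [37.2 38. ] mec [493.  145.3] z 0.0971
[282. 301.] 1377 ell [503.8  67.6] [37.5 39.4] mec [504.   67.9] z 0.0971
spacing [78.32247992] row yaw 7.704941240222237
```

View pics/w2.png

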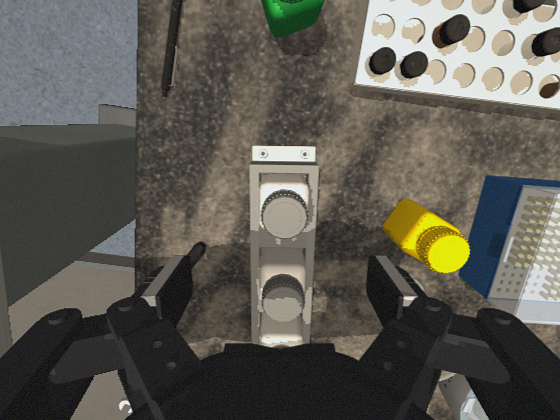

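```bash
python3 - <<'E'
from h import *
d=np.load("pics/scene0.npy");P=cloud("scene",d);z=P[...,2]
m=((z>0.0945)&(z<0.104)).astype(np.uint8)
m[:, :205]=0;m[:,330:]=0;m[:190]=0;m[235:]=0
n,l,st,c=cv2.connectedComponentsWithStats(m)
for i in range(1,n):
    if st[i,4]<40: continue
    ct=max(cv2.findContours((l==i).astype(np.uint8),cv2.RETR_EXTERNAL,cv2.CHAIN_APPROX_NONE)[0],key=len)
    pts=(np.array([ray("scene",q[0],0.097)[:2] for q in ct])*1000).astype(np.float32)
    print(st[i,4],cv2.fitEllipse(pts),cv2.minEnclosingCircle(pts))
E
```

```text
103 ((492.659912109375, 141.7959442138672), (35.75001525878906, 38.28513717651367), 142.60360717773438) ((492.71563720703125, 140.91224670410156), 20.98206901550293)
110 ((502.4145812988281, 62.474613189697266), (36.65372848510742, 37.33114242553711), 146.59645080566406) ((502.182373046875, 63.84567642211914), 20.91485595703125)
116 ((514.1112670898438, -16.189695358276367), (36.13260269165039, 37.172882080078125), 177.68560791015625) ((513.8960571289062, -16.879716873168945), 19.882875442504883)
128 ((523.3617553710938, -95.75794219970703), (36.30237579345703, 38.22812271118164), 134.7689666748047) ((522.8225708007812, -96.96527099609375), 20.838483810424805)
```

Request:
step_arm(deltas=[{"xyz": [0.5,-0.4,-2.0],"delta_rot": [0.2,0.4,0]},{"xyz": [0,0,-2.5],"delta_rot": [0,0,0]},{"xyz": [0,0,-1.5],"delta_rot": [0,0,0]},{"xyz": [0,0,0],"delta_rot": [0,0,0]}])

```text
t: 2.58
ee_pos: [0.4986, 0.1422, 0.1012]
eef_rot: [0.463, 0.534, -0.456, 0.541]
contact_force: [0.3, -0.1, -0.2]
finger_gap: 0.999
```

```bash
python3 snap.py w3;python3 caps.py w3
```

```text
[0.4986 0.1422 0.1012] toolx [ 0.014 -0.    -1.   ] yaw 8.94 [-0.015  0.004 -0.011] [ 0.3 -0.1 -0.2]
[271. 230.] 2720 ell [493.4 145.5] [37.3 38.1] mec [493.4 145.5] z 0.0971
[270. 330.] 1638 ell [503.8  72.4] [30.6 39.4] mec [504.1  69.5] z 0.097
spacing [73.75741923] row yaw 8.065428974046641
```

View pics/w3.png

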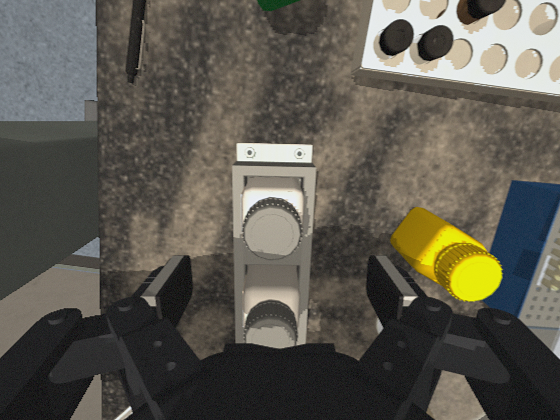

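```bash
python3 st.py; python3 - <<'E'
from h import *
d=np.load("pics/w3.npy");f,cx,cy,_=cam("side");f=210/np.tan(np.radians(calibration('wrist')['fovy']/2));c=calibration('wrist')
v,u=np.mgrid[:420,:560];P=np.stack([(u-c['cx'])/f*d,(v-c['cy'])/f*d,d,np.ones_like(d)],-1)@c['hand_eye'].T
for (a,b) in [(186,262),(188,275),(187,295),(175,265),(175,280),(160,290),(160,300),(150,300),(371,262),(371,275),(380,290),(390,300),(400,300)]: print((a,b),(P[b,a,:3]*1000).round(1))
m=(P[...,0]>-.06)&(P[...,0]<0.005)&(abs(P[...,1])<.06)&(d>0)
q=P[m][:,:3]*1000; 
for s in(-1,1):
    w=q[q[:,1]*s>0]; print(len(w),w.min(0),w.max(0))
E
```

```text
t 2.63 [0.4997 0.1423 0.1029] toolx [ 1.580e-02  2.000e-04 -9.999e-01] yaw 8.92 T [-0.015 -0.051 -0.003] F [0.7 0.1 0.4] gap 85.2 q6 -0.028 -0.0
(186, 262) [-45.4 -43.   -7.7]
(188, 275) [-44.5 -42.9  -0.5]
(187, 295) [-48.9 -42.7   7.5]
(175, 265) [-54.  -44.9 -10.6]
(175, 280) [-60.5 -43.   -7.1]
(160, 290) [-74.2 -43.5 -10.9]
(160, 300) [-78.1 -42.2  -9.3]
(150, 300) [-78.2 -45.7  -9.3]
(371, 262) [-45.7  42.9  -7.9]
(371, 275) [-47.7  42.8  -2.3]
(380, 290) [-60.   43.   -2.1]
(390, 300) [-73.2  42.   -6. ]
(400, 300) [-78.7  43.1  -9.8]
3330 [-59.99941033 -56.43393613 -22.26803188] [ 4.99818159 -0.34956412 83.72691592]
2057 [-59.98655486   0.26284602 -20.4120859 ] [ 4.99477241 56.40512894 84.37231553]
```

```bash
python3 - <<'E'
from h import *
p,d=camera("scene");cv2.imwrite("pics/s1.png",p[:,:,::-1]);np.save("pics/s1.npy",d)
cv2.imwrite("pics/s1c.png",cv2.resize(p[80:260,120:360,::-1],None,fx=3.3,fy=3.3,interpolation=cv2.INTER_CUBIC))
E
python3 st.py
```

```text
t 2.68 [0.5006 0.1425 0.104 ] toolx [ 1.780e-02  5.000e-04 -9.998e-01] yaw 8.9 T [ 0.02  -0.018  0.008] F [-0.7  0.3  0.7] gap 85.2 q6 -0.028 -0.04
```

View pics/s1c.png

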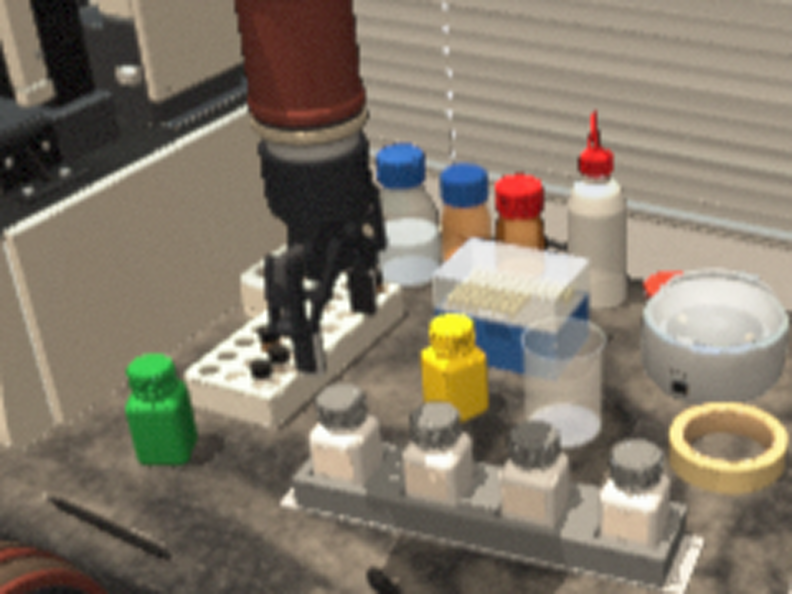

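```bash
python3 - <<'E'
from h import *
p=cv2.imread("pics/s1.png");d=np.load("pics/s1.npy");P=cloud("scene",d)
m=(P[...,2]>.1)&(P[...,2]<.2)&(abs(P[...,0]-.5)<.08)&(abs(P[...,1]-.142)<.03)&(p.max(2)<70)
for lo,hi in((.44,.485),(.485,.6)):
    q=P[m&(P[...,0]>lo)&(P[...,0]<hi)]; print(len(q),np.percentile(q,[1,5,50,95],axis=0).round(4))
    zl=np.percentile(q[:,2],2);w=q[q[:,2]<zl+.012];print(w.min(0),w.max(0),w.mean(0))
E
```

```text
97 [[0.4418 0.1205 0.1507]
 [0.4423 0.1212 0.1534]
 [0.4448 0.1279 0.1743]
 [0.454  0.142  0.1986]]
[0.44139464 0.12557956 0.15033041] [0.44834816 0.1382346  0.16218376] [0.44466101 0.13095558 0.15649062]
131 [[0.5353 0.136  0.1476]
 [0.5389 0.1369 0.1503]
 [0.5419 0.1452 0.1753]
 [0.5616 0.1553 0.1984]]
[0.53917135 0.13689648 0.14698579] [0.54462492 0.15823459 0.15969678] [0.54175224 0.1466011  0.15357439]
```

```bash
python3 - <<'E'
from h import *
p=cv2.imread("pics/s1.png");d=np.load("pics/s1.npy");P=cloud("scene",d)
for u in (210,213,216):
  for v in range(180,198,2): print((u,v),P[v,u].round(3),p[v,u])
E
```

```text
(210, 180) [0.427 0.12  0.196] [33 34 33]
(210, 182) [0.442 0.133 0.179] [27 29 29]
(210, 184) [0.446 0.137 0.171] [35 35 36]
(210, 186) [0.442 0.134 0.168] [40 39 39]
(210, 188) [0.443 0.136 0.162] [36 34 36]
(210, 190) [0.444 0.137 0.156] [49 52 52]
(210, 192) [0.449 0.143 0.145] [ 97 109 116]
(210, 194) [0.583 0.258 0.031] [120 137 149]
(210, 196) [0.583 0.259 0.024] [108 126 138]
(213, 180) [0.445 0.126 0.185] [24 25 26]
(213, 182) [0.445 0.126 0.18 ] [28 30 31]
(213, 184) [0.444 0.126 0.175] [29 31 29]
(213, 186) [0.444 0.127 0.169] [32 33 34]
(213, 188) [0.442 0.126 0.165] [31 30 31]
(213, 190) [0.443 0.128 0.158] [34 33 36]
(213, 192) [0.444 0.13  0.152] [50 51 53]
(213, 194) [0.599 0.26  0.022] [108 123 134]
(213, 196) [0.598 0.26  0.015] [104 124 134]
(216, 180) [0.452 0.123 0.182] [65 71 74]
(216, 182) [0.453 0.124 0.176] [ 96 105 112]
(216, 184) [0.451 0.123 0.172] [ 97 106 112]
(216, 186) [0.451 0.124 0.166] [105 113 119]
(216, 188) [0.451 0.125 0.16 ] [101 112 119]
(216, 190) [0.452 0.126 0.154] [100 110 116]
(216, 192) [0.45  0.125 0.15 ] [ 94 101 109]
(216, 194) [0.612 0.26  0.014] [105 120 128]
(216, 196) [0.612 0.261 0.007] [106 124 135]
```

Request:
step_arm(deltas=[{"xyz": [-0.5,0,1],"delta_rot": [0,0.5,0]},{"xyz": [0,0,0],"delta_rot": [0,0.5,0]},{"xyz": [0,0,0],"delta_rot": [0,0,0]},{"xyz": [0,0,0],"delta_rot": [0,0,0]},{"xyz": [0,0,0],"delta_rot": [0,0,0]}], fingers=4.8, force=40)

```text
t: 3.1
ee_pos: [0.5014, 0.1421, 0.1236]
eef_rot: [0.463, 0.534, -0.456, 0.541]
contact_force: [0.1, 1.0, -1.0]
finger_gap: 0.561
```

```bash
python3 st.py; python3 snap.py w4; python3 - <<'E'
from h import *
p,d=camera("scene");P=cloud("scene",d)
cv2.imwrite("pics/s2c.png",cv2.resize(p[100:260,150:350,::-1],None,fx=3.8,fy=3.8,interpolation=cv2.INTER_CUBIC))
m=(P[...,2]>.103)&(P[...,2]<.2)&(abs(P[...,0]-.495)<.05)&(abs(P[...,1]-.142)<.03)
q=P[m];zs=np.sort(q[:,2]);print(zs[:10],zs[len(zs)//20])
d=np.load("pics/w4.npy");c=calibration('wrist');f=210/np.tan(np.radians(c['fovy']/2))
v,u=np.mgrid[:420,:560];P=np.stack([(u-c['cx'])/f*d,(v-c['cy'])/f*d,d,np.ones_like(d)],-1)@c['hand_eye'].T
m=(P[...,0]>-.12)&(P[...,0]<0.003)&(abs(P[...,1])<.06)&(abs(P[...,2])<.02)&(d>0)
q=P[m][:,:3]*1000; print(len(q),np.percentile(q,[0,5,50,95,100],axis=0).round(1))
E
python3 st.py
```

```text
t 3.1 [0.5014 0.1421 0.1236] toolx [ 0.0136  0.0017 -0.9999] yaw 8.94 T [-0.005 -0.     0.008] F [ 0.1  1.  -1. ] gap 47.9 q6 -0.031 -0.0
[0.5014 0.1421 0.1236] toolx [ 0.014  0.002 -1.   ] yaw 8.94 [-0.005 -0.     0.008] [ 0.1  1.  -1. ]
[0.1540941  0.15414172 0.15487269 0.15558504 0.15604696 0.15610771
 0.15615358 0.15643097 0.15654242 0.15663767] 0.1578884605699405
42164 [[-120.   -60.   -20. ]
 [-118.4  -54.4  -17.2]
 [-103.     0.   -10.9]
 [ -58.5   54.5    7.8]
 [ -29.4   60.    13.3]]
t 3.2 [0.5011 0.1421 0.1231] toolx [ 0.0129  0.0016 -0.9999] yaw 8.94 T [-0.031 -0.03  -0.044] F [-0.3 -0.5  0.2] gap 47.7 q6 -0.031 -0.01
```

View pics/w4.png

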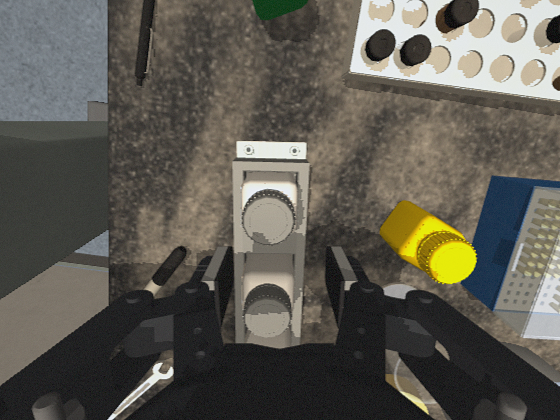

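View pics/s2c.png

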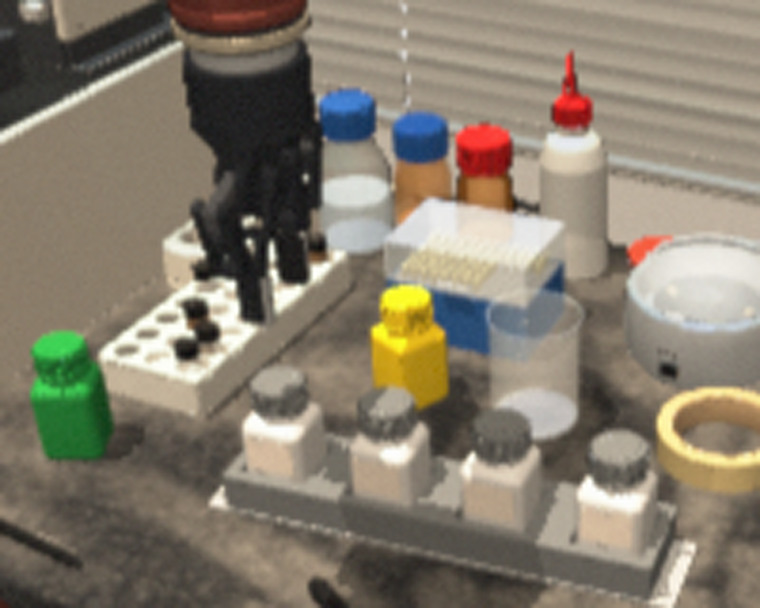

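Request:
step_arm(deltas=[{"xyz": [-0.5,0.1,0],"delta_rot": [0,0.5,0]},{"xyz": [-0.2,0,-1],"delta_rot": [0,0.1,0]},{"xyz": [0,0,-1],"delta_rot": [0,0,0]},{"xyz": [0,0,-0.5],"delta_rot": [0,0,0]},{"xyz": [0,0,0],"delta_rot": [0,0,0]}], fingers=8.5)

```text
t: 3.62
ee_pos: [0.4921, 0.1432, 0.0943]
eef_rot: [0.46, 0.538, -0.459, 0.537]
contact_force: [-0.3, -0.5, -0.6]
finger_gap: 0.996
```

```bash
python3 st.py
```

```text
t 3.62 [0.4921 0.1432 0.0943] toolx [-9.0e-04  1.4e-03 -1.0e+00] yaw 8.96 T [0.023 0.046 0.017] F [-0.3 -0.5 -0.6] gap 85.0 q6 -0.029 0.0
```

Request:
step_arm(deltas=[{"xyz": [0.05,0,-1.2],"delta_rot": [0,0,0]},{"xyz": [0.05,0,-1.5],"delta_rot": [0,0,0]},{"xyz": [0,0,-1.0],"delta_rot": [0,0,0]},{"xyz": [0,0,-0.5],"delta_rot": [0,0,0]},{"xyz": [0,0,0],"delta_rot": [0,0,0]}])

```text
t: 4.03
ee_pos: [0.4915, 0.1431, 0.0481]
eef_rot: [0.459, 0.539, -0.46, 0.536]
contact_force: [0.1, -0.1, -0.3]
finger_gap: 0.993
```

```bash
python3 st.py; python3 snap.py w5; python3 caps.py w5; python3 st.py
```

```text
t 4.03 [0.4915 0.1431 0.0481] toolx [-4.5e-03  8.0e-04 -1.0e+00] yaw 8.97 T [-0.006  0.008  0.037] F [ 0.1 -0.1 -0.3] gap 84.8 q6 -0.029 -0.0
[0.4915 0.1431 0.0481] toolx [-0.005  0.001 -1.   ] yaw 8.97 [-0.006  0.008  0.037] [ 0.1 -0.1 -0.3]
[283. 274.] 4961 ell [493.3 146.1] [37.5 38.6] mec [493.3 146.3] z 0.0971
[183. 275.] 625 ell [447.  136.8] [11.4 26.3] mec [448.4 135.2] z 0.098
[377. 275.] 706 ell [549.8 139.1] [21.8 53.4] mec [536.5 149.6] z 0.0983
spacing [ 47.18290804 102.76006527] row yaw 82.92608668075897
t 4.08 [0.4917 0.1431 0.0486] toolx [-4.2e-03  9.0e-04 -1.0e+00] yaw 8.97 T [-0.061 -0.008  0.024] F [-1.3  0.4  0.5] gap 84.9 q6 -0.029 -0.0
```

View pics/w5.png

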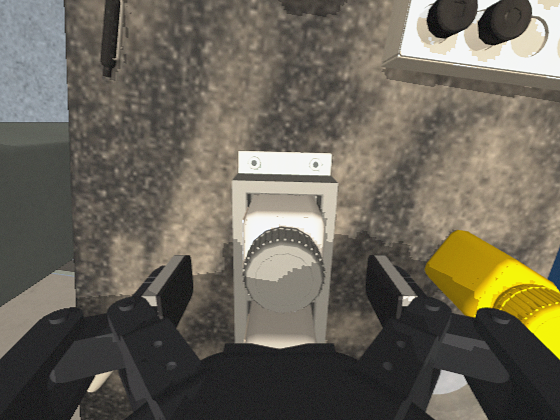

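Request:
step_arm(deltas=[{"xyz": [0.15,0.25,-0.4],"delta_rot": [0,-0.2,0]},{"xyz": [0,0,-0.2],"delta_rot": [0,0,0]},{"xyz": [0,0,0],"delta_rot": [0,0,0]}])

```text
t: 4.33
ee_pos: [0.4946, 0.146, 0.0435]
eef_rot: [0.46, 0.537, -0.459, 0.538]
contact_force: [-0.5, 0.1, 0.7]
finger_gap: 0.997
```

```bash
python3 st.py
```

```text
t 4.33 [0.4946 0.146  0.0435] toolx [ 0.002   0.0012 -1.    ] yaw 8.97 T [0.045 0.033 0.031] F [-0.5  0.1  0.7] gap 85.1 q6 -0.024 0.01
```

Request:
step_arm(deltas=[{"xyz": [-0.1,0,0],"delta_rot": [0,0,0]},{"xyz": [0,0,0],"delta_rot": [0,0,0]},{"xyz": [0,0,0],"delta_rot": [0,0,0]},{"xyz": [0,0,0],"delta_rot": [0,0,0]},{"xyz": [0,0,0],"delta_rot": [0,0,0]}], fingers=4.3, force=30)

```text
t: 4.75
ee_pos: [0.4949, 0.1463, 0.0453]
eef_rot: [0.461, 0.537, -0.458, 0.539]
contact_force: [-0.1, 0.3, -0.6]
finger_gap: 0.504
```

```bash
python3 st.py
```

```text
t 4.75 [0.4949 0.1463 0.0453] toolx [ 0.0051  0.0016 -1.    ] yaw 8.98 T [ 0.074  0.021 -0.02 ] F [-0.1  0.3 -0.6] gap 43.0 q6 -0.023 0.0
```

Request:
step_arm(deltas=[{"xyz": [-0.15,0,-0.2],"delta_rot": [0,0.2,0]},{"xyz": [0,0,0],"delta_rot": [0,0,0]},{"xyz": [0,0,0],"delta_rot": [0,0,0]}], fingers=3.5, force=30)

```text
t: 5.0
ee_pos: [0.4951, 0.1465, 0.0456]
eef_rot: [0.461, 0.537, -0.458, 0.538]
contact_force: [0.2, 0.1, -0.9]
finger_gap: 0.431
```

```bash
python3 st.py; python3 - <<'E'
from h import *
p,d=camera("scene")
cv2.imwrite("pics/s3c.png",cv2.resize(p[150:270,150:350,::-1],None,fx=3.8,fy=3.8,interpolation=cv2.INTER_CUBIC))
E
```

```text
t 5.0 [0.4951 0.1465 0.0456] toolx [ 0.0048  0.0019 -1.    ] yaw 8.98 T [ 0.04   0.032 -0.021] F [ 0.2  0.1 -0.9] gap 36.8 q6 -0.024 0.0
```

View pics/s3c.png

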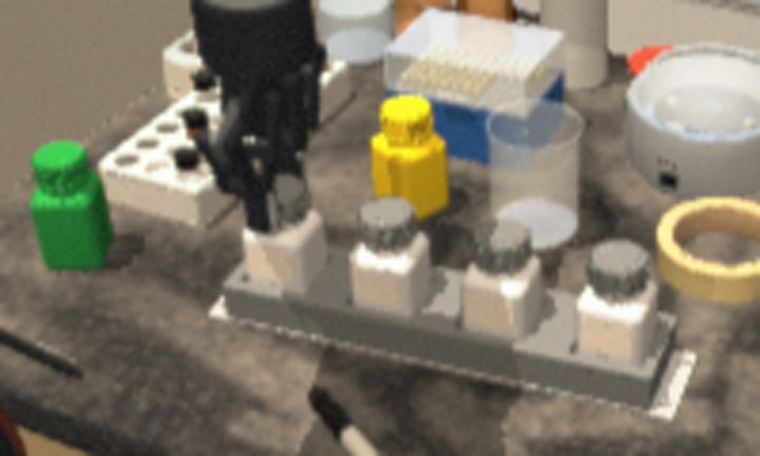

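Request:
step_arm(deltas=[{"xyz": [0,0,0],"delta_rot": [0,0,0]},{"xyz": [0,0,0],"delta_rot": [0,0,0]},{"xyz": [0,0,0],"delta_rot": [0,0,0]}], fingers=2.5, force=90)

```text
t: 5.3
ee_pos: [0.4949, 0.1465, 0.0453]
eef_rot: [0.461, 0.537, -0.458, 0.538]
contact_force: [-0.8, 0.3, 2.5]
finger_gap: 0.415
```

```bash
python3 st.py
```

```text
t 5.3 [0.4949 0.1465 0.0453] toolx [ 0.0044  0.0019 -1.    ] yaw 8.98 T [ 0.05  -0.018 -0.049] F [-0.8  0.3  2.5] gap 35.4 q6 -0.024 0.0
```

Request:
step_arm(deltas=[{"xyz": [0,0,0],"delta_rot": [0,0,-1.5]},{"xyz": [0,0,0],"delta_rot": [0,0,-1]}])

```text
t: 5.47
ee_pos: [0.495, 0.1467, 0.0453]
eef_rot: [0.473, 0.526, -0.47, 0.528]
contact_force: [-0.7, 1.4, 2.1]
finger_gap: 0.416
```

```bash
python3 st.py
```

```text
t 5.47 [0.495  0.1467 0.0453] toolx [ 0.0049  0.0021 -1.    ] yaw 6.41 T [0.15  0.09  0.131] F [-0.7  1.4  2.1] gap 35.5 q6 0.021 -0.15
```

Request:
step_arm(deltas=[{"xyz": [0,0,0],"delta_rot": [0,0,-1]},{"xyz": [0,0,0],"delta_rot": [0,0,-1]}])

```text
t: 5.63
ee_pos: [0.4947, 0.1465, 0.0453]
eef_rot: [0.482, 0.518, -0.479, 0.519]
contact_force: [0.0, 0.0, 1.4]
finger_gap: 0.413
```

```bash
python3 st.py
```

```text
t 5.63 [0.4947 0.1465 0.0453] toolx [ 0.0043  0.0013 -1.    ] yaw 4.35 T [ 0.015 -0.022  0.747] F [0.  0.  1.4] gap 35.3 q6 0.058 0.5
```

Request:
step_arm(deltas=[{"xyz": [0,0,0],"delta_rot": [0,0,-1]},{"xyz": [0,0,0],"delta_rot": [0,0,-1]}])

```text
t: 5.8
ee_pos: [0.4949, 0.1465, 0.0453]
eef_rot: [0.491, 0.509, -0.489, 0.511]
contact_force: [-0.4, -0.0, 0.9]
finger_gap: 0.417
```

```bash
python3 st.py
```

```text
t 5.8 [0.4949 0.1465 0.0453] toolx [ 4.8e-03  5.0e-04 -1.0e+00] yaw 2.29 T [ 0.001 -0.022  0.693] F [-0.4 -0.   0.9] gap 35.6 q6 0.095 0.42
```

Request:
step_arm(deltas=[{"xyz": [0,0,0],"delta_rot": [0,0,-1]},{"xyz": [0,0,0],"delta_rot": [0,0,-1]}])

```text
t: 5.97
ee_pos: [0.4949, 0.1464, 0.0453]
eef_rot: [0.501, 0.499, -0.498, 0.502]
contact_force: [0.0, 1.4, 0.8]
finger_gap: 0.418
```

```bash
python3 st.py
```

```text
t 5.97 [0.4949 0.1464 0.0453] toolx [ 5.e-03 -1.e-04 -1.e+00] yaw 0.16 T [-0.004 -0.016  0.67 ] F [0.  1.4 0.8] gap 35.7 q6 0.133 0.41
```

Request:
step_arm(deltas=[{"xyz": [0,0,0],"delta_rot": [0,0,0]},{"xyz": [0,0,0],"delta_rot": [0,0,-1]},{"xyz": [0,0,0],"delta_rot": [0,0,-1]}], force=118)

```text
t: 6.22
ee_pos: [0.4949, 0.1464, 0.0454]
eef_rot: [0.51, 0.49, -0.508, 0.492]
contact_force: [0.7, -0.9, 1.2]
finger_gap: 0.408
```

```bash
python3 st.py
```

```text
t 6.22 [0.4949 0.1464 0.0454] toolx [ 5.1e-03 -5.0e-04 -1.0e+00] yaw -2.02 T [ 0.008 -0.022  0.697] F [ 0.7 -0.9  1.2] gap 34.9 q6 0.172 0.39
```

Request:
step_arm(deltas=[{"xyz": [0,0,0],"delta_rot": [0,0,0]},{"xyz": [0,0,0],"delta_rot": [0,0,0]},{"xyz": [0,0,0],"delta_rot": [0,0,0]},{"xyz": [0,0,0],"delta_rot": [0,0,0]},{"xyz": [0,0,0.5],"delta_rot": [0,0,0]}], fingers=8.5)

```text
t: 6.63
ee_pos: [0.4931, 0.1462, 0.0485]
eef_rot: [0.511, 0.489, -0.51, 0.49]
contact_force: [-0.7, 0.1, 0.0]
finger_gap: 0.994
```

```bash
python3 st.py
```

```text
t 6.63 [0.4931 0.1462 0.0485] toolx [ 1.1e-03  3.0e-04 -1.0e+00] yaw -2.38 T [-0.06   0.049 -0.013] F [-0.7  0.1  0. ] gap 84.9 q6 0.176 0.0
```

Request:
step_arm(deltas=[{"xyz": [0.3,-2.2,0.3],"delta_rot": [0,0.2,3.5]},{"xyz": [0.3,-2.4,0],"delta_rot": [0,0,4]},{"xyz": [0.3,-1.8,0],"delta_rot": [0,0,3]},{"xyz": [0,-0.8,0],"delta_rot": [0,0,0]},{"xyz": [0,0,0],"delta_rot": [0,0,0]}])

```text
t: 7.05
ee_pos: [0.5037, 0.0729, 0.0546]
eef_rot: [0.462, 0.536, -0.461, 0.536]
contact_force: [0.5, 0.8, 0.3]
finger_gap: 0.993
```

```bash
python3 snap.py w6; python3 caps.py w6;python3 st.py
```

```text
[0.5037 0.0729 0.0546] toolx [ 0.001  0.001 -1.   ] yaw 8.57 [ 0.036  0.03  -0.037] [0.5 0.8 0.3]
[282. 117.] 6586 ell [494.3 143.8] [36.8 36.9] mec [494.3 143.8] z 0.0972
[278. 283.] 4371 ell [504.1  67.1] [37.5 38.9] mec [504.   67.2] z 0.0971
[186. 272.] 327 ell [456.1  61.4] [13.1 29. ] mec [458.3  63.3] z 0.1004
[371. 272.] 325 ell [551.6  76.9] [11.8 27.4] mec [549.9  77.1] z 0.1004
spacing [77.36743946 48.34189053 96.77341387] row yaw 40.562692953731734
t 7.1 [0.5038 0.0735 0.0546] toolx [ 8.0e-04  1.3e-03 -1.0e+00] yaw 8.58 T [-0.004 -0.003 -0.001] F [ 0.1 -0.3  0.7] gap 85.4 q6 -0.162 -0.17
```

View pics/w6.png

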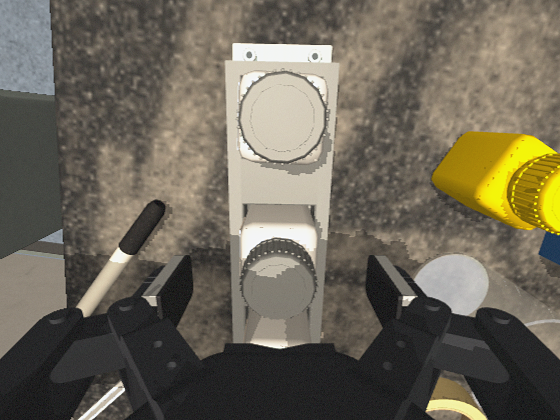

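Request:
step_arm(deltas=[{"xyz": [0,-0.4,-0.5],"delta_rot": [0,0,0]},{"xyz": [0,-0.2,-0.4],"delta_rot": [0,0,0]},{"xyz": [0,0,-0.05],"delta_rot": [0,0,0]},{"xyz": [0,0,0],"delta_rot": [0,0,0]}], fingers=5.5, force=30)

```text
t: 7.43
ee_pos: [0.5032, 0.0694, 0.0442]
eef_rot: [0.463, 0.536, -0.461, 0.535]
contact_force: [-0.1, 0.6, 0.6]
finger_gap: 0.643
```

```bash
python3 st.py
```

```text
t 7.43 [0.5032 0.0694 0.0442] toolx [ 5.0e-04  2.5e-03 -1.0e+00] yaw 8.44 T [0.042 0.034 0.044] F [-0.1  0.6  0.6] gap 54.9 q6 -0.169 -0.01
```

Request:
step_arm(deltas=[{"xyz": [0.05,-0.25,0],"delta_rot": [0,0,0]},{"xyz": [0,0,0],"delta_rot": [0,0,0]},{"xyz": [0,0,0],"delta_rot": [0,0,0]},{"xyz": [0,0,0],"delta_rot": [0,0,0]},{"xyz": [0,0,0],"delta_rot": [0,0,0]}], fingers=3.0)

```text
t: 7.85
ee_pos: [0.5034, 0.0679, 0.0439]
eef_rot: [0.462, 0.536, -0.461, 0.535]
contact_force: [-1.0, -0.8, 0.4]
finger_gap: 0.432
```

Request:
step_arm(deltas=[{"xyz": [0,0,0],"delta_rot": [0,0,0]},{"xyz": [0,0,0],"delta_rot": [0,0,0]}], force=100, fingers=2.5)

```text
t: 8.02
ee_pos: [0.5039, 0.068, 0.0443]
eef_rot: [0.462, 0.536, -0.461, 0.535]
contact_force: [0.9, -1.2, -1.2]
finger_gap: 0.415
```

```bash
python3 st.py
```

```text
t 8.02 [0.5039 0.068  0.0443] toolx [ 7.0e-04  2.4e-03 -1.0e+00] yaw 8.53 T [-0.033  0.098 -0.022] F [ 0.9 -1.2 -1.2] gap 35.5 q6 -0.173 0.0
```

Gripped. Now I'll twist in small steps and read the torque after each one.

Request:
step_arm(deltas=[{"xyz": [0,0,0],"delta_rot": [0,0,-1.3]},{"xyz": [0,0,0],"delta_rot": [0,0,-1.3]}])

```text
t: 8.18
ee_pos: [0.5037, 0.0679, 0.0442]
eef_rot: [0.475, 0.525, -0.474, 0.524]
contact_force: [-1.3, -1.7, 1.0]
finger_gap: 0.414
```

```bash
python3 st.py
```

```text
t 8.18 [0.5037 0.0679 0.0442] toolx [ 5.0e-04  2.2e-03 -1.0e+00] yaw 5.77 T [-0.188  0.105  0.014] F [-1.3 -1.7  1. ] gap 35.4 q6 -0.125 -0.44
```

Request:
step_arm(deltas=[{"xyz": [0,0,0],"delta_rot": [0,0,-1]}])

```text
t: 8.27
ee_pos: [0.5036, 0.0677, 0.0442]
eef_rot: [0.48, 0.52, -0.479, 0.52]
contact_force: [-0.1, -0.9, -0.2]
finger_gap: 0.415
```

```bash
python3 st.py
```

```text
t 8.27 [0.5036 0.0677 0.0442] toolx [ 3.0e-04  1.7e-03 -1.0e+00] yaw 4.66 T [-0.142  0.054  0.593] F [-0.1 -0.9 -0.2] gap 35.4 q6 -0.105 0.22
```

Request:
step_arm(deltas=[{"xyz": [0,0,0],"delta_rot": [0,0,-1]}])

```text
t: 8.35
ee_pos: [0.5037, 0.0676, 0.0443]
eef_rot: [0.485, 0.516, -0.484, 0.515]
contact_force: [-0.2, -0.7, -0.5]
finger_gap: 0.411
```

```bash
python3 st.py
```

```text
t 8.35 [0.5037 0.0676 0.0443] toolx [ 6.0e-04  1.4e-03 -1.0e+00] yaw 3.6 T [-0.027 -0.025  0.647] F [-0.2 -0.7 -0.5] gap 35.1 q6 -0.086 0.39
```

Request:
step_arm(deltas=[{"xyz": [0,0,0],"delta_rot": [0,0,-1]}])

```text
t: 8.43
ee_pos: [0.5037, 0.0677, 0.0442]
eef_rot: [0.489, 0.511, -0.488, 0.511]
contact_force: [-0.2, 0.4, 0.3]
finger_gap: 0.414
```

```bash
python3 st.py
```

```text
t 8.43 [0.5037 0.0677 0.0442] toolx [ 7.0e-04  1.2e-03 -1.0e+00] yaw 2.54 T [-0.074  0.001  0.612] F [-0.2  0.4  0.3] gap 35.3 q6 -0.068 0.36
```

Request:
step_arm(deltas=[{"xyz": [0,0,0],"delta_rot": [0,0,-1]},{"xyz": [0,0,0],"delta_rot": [0,0,-1]},{"xyz": [0,0,0],"delta_rot": [0,0,-1]},{"xyz": [0,0,0],"delta_rot": [0,0,-0.8]}])

```text
t: 8.77
ee_pos: [0.504, 0.0677, 0.0443]
eef_rot: [0.507, 0.493, -0.506, 0.493]
contact_force: [0.2, -1.2, 0.7]
finger_gap: 0.407
```

```bash
python3 st.py
```

```text
t 8.77 [0.504  0.0677 0.0443] toolx [ 1.3e-03  6.0e-04 -1.0e+00] yaw -1.6 T [-0.087 -0.02   0.625] F [ 0.2 -1.2  0.7] gap 34.8 q6 0.005 0.44
```

Request:
step_arm(deltas=[{"xyz": [0,0,0],"delta_rot": [0,0,0]},{"xyz": [0,0,0],"delta_rot": [0,0,0]},{"xyz": [0,0,0],"delta_rot": [0,0,0]},{"xyz": [0,0,0],"delta_rot": [0,0,0]},{"xyz": [0,0,0.5],"delta_rot": [0,0,0]}], fingers=8.5)

```text
t: 9.18
ee_pos: [0.5023, 0.0682, 0.048]
eef_rot: [0.508, 0.493, -0.508, 0.49]
contact_force: [-1.1, 0.7, -0.8]
finger_gap: 0.996
```

Request:
step_arm(deltas=[{"xyz": [0.3,-2.2,0.3],"delta_rot": [0,0,3.5]},{"xyz": [0.3,-2.4,0],"delta_rot": [0,0,3.5]},{"xyz": [0.3,-1.8,0],"delta_rot": [0,0,3]},{"xyz": [0,-1.2,0],"delta_rot": [0,0,0]},{"xyz": [0,0,0],"delta_rot": [0,0,0]}])

```text
t: 9.6
ee_pos: [0.5131, -0.0095, 0.0544]
eef_rot: [0.461, 0.537, -0.46, 0.536]
contact_force: [-0.1, -1.0, 0.5]
finger_gap: 0.997
```

```bash
python3 snap.py w7; python3 caps.py w7;python3 st.py
```

```text
[ 0.5131 -0.0095  0.0544] toolx [ 0.001  0.002 -1.   ] yaw 8.73 [-0.    -0.024  0.023] [-0.1 -1.   0.5]
[284. 108.] 6762 ell [504.   65.1] [36.9 36.9] mec [504.  65.] z 0.0972
[281. 278.] 4443 ell [514.9 -12.6] [37.4 38.8] mec [514.8 -12.5] z 0.0971
[186. 272.] 334 ell [466.3 -19.4] [11.7 26.1] mec [467.8 -18.9] z 0.1002
[371. 272.] 335 ell [561.8  -5.9] [13.1 28.3] mec [559.2  -4.9] z 0.1004
spacing [78.39443466 49.06877341 96.40323843] row yaw 39.12950314020442
t 9.65 [ 0.5132 -0.0087  0.0545] toolx [ 0.0012  0.003  -1.    ] yaw 8.72 T [ 0.007 -0.03   0.008] F [ 0.7  0.6 -0.3] gap 84.7 q6 -0.327 -0.2
```

View pics/w7.png

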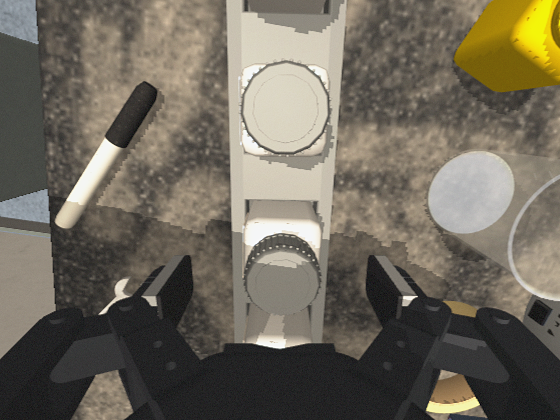

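Request:
step_arm(deltas=[{"xyz": [0.1,-0.35,-0.5],"delta_rot": [0,0,0]},{"xyz": [0.1,-0.25,-0.4],"delta_rot": [0,0,0]},{"xyz": [0,-0.1,-0.05],"delta_rot": [0,0,0]},{"xyz": [0,0,0],"delta_rot": [0,0,0]}], fingers=5.5, force=30)

```text
t: 9.98
ee_pos: [0.5153, -0.014, 0.0443]
eef_rot: [0.462, 0.537, -0.459, 0.536]
contact_force: [0.3, -0.0, -0.9]
finger_gap: 0.645
```

```bash
python3 st.py
```

```text
t 9.98 [ 0.5153 -0.014   0.0443] toolx [ 0.0014  0.0041 -1.    ] yaw 8.71 T [ 0.022 -0.002 -0.039] F [ 0.3 -0.  -0.9] gap 55.1 q6 -0.338 -0.03
```

Request:
step_arm(deltas=[{"xyz": [0,0.05,0],"delta_rot": [0,0,0]},{"xyz": [0,0,0],"delta_rot": [0,0,0]},{"xyz": [0,0,0],"delta_rot": [0,0,0]},{"xyz": [0,0,0],"delta_rot": [0,0,0]},{"xyz": [0,0,0],"delta_rot": [0,0,0]}], fingers=3.0)

```text
t: 10.4
ee_pos: [0.5149, -0.0121, 0.0441]
eef_rot: [0.461, 0.538, -0.459, 0.536]
contact_force: [0.8, -0.8, -0.6]
finger_gap: 0.432
```

Request:
step_arm(deltas=[{"xyz": [0,0,0],"delta_rot": [0,0,0]},{"xyz": [0,0,0],"delta_rot": [0,0,0]}], force=100, fingers=2.5)

```text
t: 10.57
ee_pos: [0.5153, -0.012, 0.0444]
eef_rot: [0.461, 0.538, -0.459, 0.537]
contact_force: [1.4, -0.6, -0.6]
finger_gap: 0.412
```

```bash
python3 st.py
```

```text
t 10.57 [ 0.5153 -0.012   0.0444] toolx [ 0.0013  0.0038 -1.    ] yaw 8.84 T [-0.084  0.043 -0.   ] F [ 1.4 -0.6 -0.6] gap 35.2 q6 -0.336 0.01
```

Request:
step_arm(deltas=[{"xyz": [0,0,0],"delta_rot": [0,0,-1.3]},{"xyz": [0,0,0],"delta_rot": [0,0,-1.3]}])

```text
t: 10.73
ee_pos: [0.5146, -0.0121, 0.0443]
eef_rot: [0.474, 0.527, -0.472, 0.525]
contact_force: [-2.6, -2.5, 3.2]
finger_gap: 0.411
```

```bash
python3 st.py
```

```text
t 10.73 [ 0.5146 -0.0121  0.0443] toolx [-0.      0.0034 -1.    ] yaw 6.11 T [-0.444  0.477  0.255] F [-2.6 -2.5  3.2] gap 35.1 q6 -0.288 -0.24
```

Request:
step_arm(deltas=[{"xyz": [0,0,0],"delta_rot": [0,0,-1]}])

```text
t: 10.82
ee_pos: [0.5146, -0.0123, 0.0444]
eef_rot: [0.478, 0.522, -0.477, 0.521]
contact_force: [-0.1, 0.2, 0.1]
finger_gap: 0.411
```

```bash
python3 st.py
```

```text
t 10.82 [ 0.5146 -0.0123  0.0444] toolx [-1.e-04  3.e-03 -1.e+00] yaw 5.03 T [-0.109  0.017  0.69 ] F [-0.1  0.2  0.1] gap 35.1 q6 -0.269 0.48
```

Request:
step_arm(deltas=[{"xyz": [0,0,0],"delta_rot": [0,0,-1]}])

```text
t: 10.9
ee_pos: [0.5146, -0.0123, 0.0444]
eef_rot: [0.483, 0.518, -0.482, 0.516]
contact_force: [0.7, -0.0, -0.1]
finger_gap: 0.411
```

```bash
python3 st.py
```

```text
t 10.9 [ 0.5146 -0.0123  0.0444] toolx [ 2.0e-04  2.8e-03 -1.0e+00] yaw 3.96 T [-0.017 -0.021  0.655] F [ 0.7 -0.  -0.1] gap 35.1 q6 -0.25 0.41
```

Request:
step_arm(deltas=[{"xyz": [0,0,0],"delta_rot": [0,0,-1]}])

```text
t: 10.98
ee_pos: [0.5147, -0.0123, 0.0444]
eef_rot: [0.488, 0.513, -0.486, 0.512]
contact_force: [0.2, 0.3, 0.6]
finger_gap: 0.414
```

```bash
python3 st.py
```

```text
t 10.98 [ 0.5147 -0.0123  0.0444] toolx [ 3.0e-04  2.7e-03 -1.0e+00] yaw 2.89 T [-0.07   0.053  0.668] F [0.2 0.3 0.6] gap 35.3 q6 -0.231 0.39
```

Request:
step_arm(deltas=[{"xyz": [0,0,0],"delta_rot": [0,0,-1]},{"xyz": [0,0,0],"delta_rot": [0,0,-1]},{"xyz": [0,0,0],"delta_rot": [0,0,-1]},{"xyz": [0,0,0],"delta_rot": [0,0,-0.8]}])

```text
t: 11.32
ee_pos: [0.5148, -0.0123, 0.0444]
eef_rot: [0.506, 0.495, -0.505, 0.494]
contact_force: [-0.4, 0.0, 0.6]
finger_gap: 0.412
```

```bash
python3 st.py
```

```text
t 11.32 [ 0.5148 -0.0123  0.0444] toolx [ 8.0e-04  2.1e-03 -1.0e+00] yaw -1.27 T [-0.074  0.062  0.72 ] F [-0.4  0.   0.6] gap 35.2 q6 -0.158 0.48
```

Request:
step_arm(deltas=[{"xyz": [0,0,0],"delta_rot": [0,0,0]},{"xyz": [0,0,0],"delta_rot": [0,0,0]},{"xyz": [0,0,0],"delta_rot": [0,0,0]},{"xyz": [0,0,0],"delta_rot": [0,0,0]},{"xyz": [0,0,0.5],"delta_rot": [0,0,0]}], fingers=8.5)

```text
t: 11.73
ee_pos: [0.5137, -0.0116, 0.0481]
eef_rot: [0.508, 0.495, -0.506, 0.491]
contact_force: [0.3, -0.7, -0.4]
finger_gap: 0.997
```

Request:
step_arm(deltas=[{"xyz": [0.3,-2.2,0.3],"delta_rot": [0,0,4]},{"xyz": [0.3,-2.4,0],"delta_rot": [0,0,4]},{"xyz": [0.3,-1.8,0],"delta_rot": [0,0,4]},{"xyz": [0,-1.2,0],"delta_rot": [0,0,3]},{"xyz": [0,0,0],"delta_rot": [0,0,0]}])

```text
t: 12.15
ee_pos: [0.5246, -0.0896, 0.0545]
eef_rot: [0.436, 0.559, -0.433, 0.557]
contact_force: [-0.9, 0.1, 0.3]
finger_gap: 0.993
```

```bash
python3 snap.py w8; python3 caps.py w8;python3 st.py
```

```text
[ 0.5246 -0.0896  0.0545] toolx [ 0.001  0.004 -1.   ] yaw 14.21 [ 0.029  0.029 -0.035] [-0.9  0.1  0.3]
[300. 107.] 6768 ell [514.6 -14.5] [36.9 37. ] mec [514.5 -14.5] z 0.0972
[277. 276.] 4458 ell [524.5 -91.8] [37.5 38.7] mec [524.  -91.8] z 0.0971
[186. 272.] 336 ell [ 479.4 -102.9] [10.8 24.7] mec [ 480.3 -103.1] z 0.1004
[371. 272.] 327 ell [574.  -82.7] [14.1 31. ] mec [570.2 -81. ] z 0.1003
spacing [77.98043363 46.50087514 96.74154639] row yaw 41.04198748408185
t 12.2 [ 0.5247 -0.0887  0.0545] toolx [ 0.001   0.0045 -1.    ] yaw 14.05 T [-0.021  0.01  -0.052] F [ 0.3 -0.5  0.1] gap 85.0 q6 -0.566 -0.53
```

View pics/w8.png

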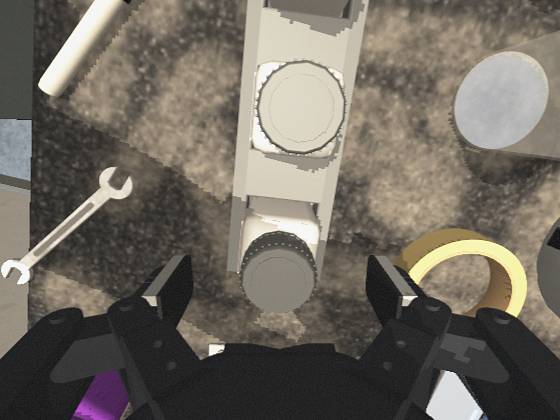

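Request:
step_arm(deltas=[{"xyz": [0,-0.25,-0.5],"delta_rot": [0,0,0]},{"xyz": [0,-0.2,-0.4],"delta_rot": [0.1,0,0]},{"xyz": [0,0,-0.05],"delta_rot": [0,0,0]},{"xyz": [0,0,0],"delta_rot": [0,0,0]}], fingers=5.5, force=30)

```text
t: 12.53
ee_pos: [0.5244, -0.0911, 0.0442]
eef_rot: [0.439, 0.558, -0.434, 0.555]
contact_force: [-0.0, 0.4, 0.1]
finger_gap: 0.641
```

```bash
python3 st.py
```

```text
t 12.53 [ 0.5244 -0.0911  0.0442] toolx [ 9.0e-04  7.7e-03 -1.0e+00] yaw 13.8 T [-0.015  0.018  0.028] F [-0.   0.4  0.1] gap 54.7 q6 -0.571 -0.01
```

Request:
step_arm(deltas=[{"xyz": [0,-0.05,0],"delta_rot": [-0.4,0,0]},{"xyz": [0,0,0],"delta_rot": [0,0,0]},{"xyz": [0,0,0],"delta_rot": [0,0,0]},{"xyz": [0,0,0],"delta_rot": [0,0,0]},{"xyz": [0,0,0],"delta_rot": [0,0,0]}], fingers=3.0)

```text
t: 12.95
ee_pos: [0.524, -0.09, 0.0439]
eef_rot: [0.436, 0.557, -0.436, 0.557]
contact_force: [0.3, -0.1, -0.5]
finger_gap: 0.436
```

Request:
step_arm(deltas=[{"xyz": [0,0,0],"delta_rot": [0,0,0]},{"xyz": [0,0,0],"delta_rot": [0,0,0]}], force=80, fingers=2.5)

```text
t: 13.12
ee_pos: [0.5244, -0.09, 0.0442]
eef_rot: [0.436, 0.557, -0.436, 0.557]
contact_force: [0.3, -0.5, -0.4]
finger_gap: 0.415
```

```bash
python3 st.py
```

```text
t 13.12 [ 0.5244 -0.09    0.0442] toolx [ 7.e-04 -2.e-04 -1.e+00] yaw 13.89 T [-0.052  0.009  0.021] F [ 0.3 -0.5 -0.4] gap 35.5 q6 -0.561 0.01
```

Request:
step_arm(deltas=[{"xyz": [0,0,0],"delta_rot": [0,0,-1.5]},{"xyz": [0,0,0],"delta_rot": [0,0,-1.5]}])

```text
t: 13.28
ee_pos: [0.5242, -0.0902, 0.0442]
eef_rot: [0.45, 0.545, -0.451, 0.545]
contact_force: [-0.3, -1.5, 0.1]
finger_gap: 0.42
```

```bash
python3 st.py
```

```text
t 13.28 [ 0.5242 -0.0902  0.0442] toolx [ 2.e-04 -6.e-04 -1.e+00] yaw 10.83 T [-0.316  0.092  0.098] F [-0.3 -1.5  0.1] gap 35.9 q6 -0.507 -0.38
```

Request:
step_arm(deltas=[{"xyz": [0,0,0],"delta_rot": [0,0,-1.5]},{"xyz": [0,0,0],"delta_rot": [0,0,-1.5]}])

```text
t: 13.45
ee_pos: [0.5244, -0.0905, 0.0442]
eef_rot: [0.465, 0.532, -0.465, 0.533]
contact_force: [0.7, 0.1, -0.8]
finger_gap: 0.416
```

```bash
python3 st.py
```

```text
t 13.45 [ 0.5244 -0.0905  0.0442] toolx [ 8.e-04 -1.e-03 -1.e+00] yaw 7.69 T [ 0.043 -0.115  0.079] F [ 0.7  0.1 -0.8] gap 35.6 q6 -0.453 -0.31
```

Request:
step_arm(deltas=[{"xyz": [0,0,0],"delta_rot": [0,0,-1.5]}])

```text
t: 13.53
ee_pos: [0.5245, -0.0905, 0.0442]
eef_rot: [0.473, 0.526, -0.473, 0.526]
contact_force: [0.3, -0.1, 0.6]
finger_gap: 0.416
```

```bash
python3 st.py
```

```text
t 13.53 [ 0.5245 -0.0905  0.0442] toolx [ 9.e-04 -9.e-04 -1.e+00] yaw 6.12 T [ 0.023 -0.12   0.141] F [ 0.3 -0.1  0.6] gap 35.6 q6 -0.425 -0.31
```

Only about 0.1 N m here, so this is the loose cap. I'll run it on until it comes up firm.

Request:
step_arm(deltas=[{"xyz": [0,0,0],"delta_rot": [0,0,-2]},{"xyz": [0,0,0],"delta_rot": [0,0,-2]},{"xyz": [0,0,0],"delta_rot": [0,0,-2]}])

```text
t: 13.78
ee_pos: [0.5249, -0.0904, 0.0442]
eef_rot: [0.501, 0.499, -0.5, 0.5]
contact_force: [1.5, -0.5, -0.5]
finger_gap: 0.42
```

```bash
python3 st.py
```

```text
t 13.78 [ 0.5249 -0.0904  0.0442] toolx [ 1.7e-03 -9.0e-04 -1.0e+00] yaw -0.14 T [-0.038 -0.111  0.122] F [ 1.5 -0.5 -0.5] gap 35.9 q6 -0.316 -0.46
```

Request:
step_arm(deltas=[{"xyz": [0,0,0],"delta_rot": [0,0,-2]},{"xyz": [0,0,0],"delta_rot": [0,0,-2]},{"xyz": [0,0,0],"delta_rot": [0,0,-2]}])

```text
t: 14.03
ee_pos: [0.5252, -0.0905, 0.0442]
eef_rot: [0.528, 0.47, -0.527, 0.472]
contact_force: [0.5, -0.2, 0.0]
finger_gap: 0.425
```

```bash
python3 st.py
```

```text
t 14.03 [ 0.5252 -0.0905  0.0442] toolx [ 0.0024 -0.0011 -1.    ] yaw -6.42 T [-0.011 -0.112  0.16 ] F [ 0.5 -0.2  0. ] gap 36.3 q6 -0.206 -0.45
```

Request:
step_arm(deltas=[{"xyz": [0,0,0],"delta_rot": [0,0,-1.5]},{"xyz": [0,0,0],"delta_rot": [0,0,-1.5]}])

```text
t: 14.2
ee_pos: [0.5254, -0.0905, 0.0442]
eef_rot: [0.541, 0.455, -0.54, 0.457]
contact_force: [0.3, -0.4, -1.1]
finger_gap: 0.416
```

```bash
python3 st.py
```

```text
t 14.2 [ 0.5254 -0.0905  0.0442] toolx [ 0.0028 -0.0013 -1.    ] yaw -9.59 T [ 0.004 -0.058  0.116] F [ 0.3 -0.4 -1.1] gap 35.5 q6 -0.151 -0.3
```

Request:
step_arm(deltas=[{"xyz": [0,0,0],"delta_rot": [0,0,-1.5]},{"xyz": [0,0,0],"delta_rot": [0,0,-1.5]}])

```text
t: 14.37
ee_pos: [0.5256, -0.0905, 0.0442]
eef_rot: [0.553, 0.44, -0.552, 0.443]
contact_force: [0.9, 0.3, -0.1]
finger_gap: 0.418
```

```bash
python3 st.py
```

```text
t 14.37 [ 0.5256 -0.0905  0.0442] toolx [ 0.0031 -0.0014 -1.    ] yaw -12.73 T [-0.047 -0.037  0.157] F [ 0.9  0.3 -0.1] gap 35.7 q6 -0.096 -0.31
```

Request:
step_arm(deltas=[{"xyz": [0,0,0],"delta_rot": [0,0,-1.3]},{"xyz": [0,0,0],"delta_rot": [0,0,-1.2]}])

```text
t: 14.53
ee_pos: [0.5258, -0.0905, 0.0443]
eef_rot: [0.563, 0.427, -0.562, 0.43]
contact_force: [1.3, 0.1, 0.2]
finger_gap: 0.418
```

```bash
python3 st.py
```

```text
t 14.53 [ 0.5258 -0.0905  0.0443] toolx [ 0.0034 -0.0016 -1.    ] yaw -15.4 T [-0.03  -0.028  0.151] F [1.3 0.1 0.2] gap 35.7 q6 -0.049 -0.21
```

Request:
step_arm(deltas=[{"xyz": [0,0,0],"delta_rot": [0,0,-1]}])

```text
t: 14.62
ee_pos: [0.5258, -0.0905, 0.0443]
eef_rot: [0.567, 0.422, -0.566, 0.424]
contact_force: [0.5, -0.8, -0.7]
finger_gap: 0.419
```

```bash
python3 st.py
```

```text
t 14.62 [ 0.5258 -0.0905  0.0443] toolx [ 0.0035 -0.0017 -1.    ] yaw -16.48 T [-0.021 -0.041  0.071] F [ 0.5 -0.8 -0.7] gap 35.8 q6 -0.03 -0.13
```

Request:
step_arm(deltas=[{"xyz": [0,0,0],"delta_rot": [0,0,-1]}])

```text
t: 14.7
ee_pos: [0.5258, -0.0905, 0.0442]
eef_rot: [0.571, 0.417, -0.57, 0.419]
contact_force: [0.5, -0.4, -0.2]
finger_gap: 0.422
```

```bash
python3 st.py
```

```text
t 14.7 [ 0.5258 -0.0905  0.0442] toolx [ 0.0035 -0.0017 -1.    ] yaw -17.57 T [-0.026 -0.056  0.116] F [ 0.5 -0.4 -0.2] gap 36.0 q6 -0.011 -0.17
```

Request:
step_arm(deltas=[{"xyz": [0,0,0],"delta_rot": [0,0,-1]}])

```text
t: 14.78
ee_pos: [0.5259, -0.0906, 0.0443]
eef_rot: [0.575, 0.411, -0.574, 0.414]
contact_force: [0.9, -0.7, -0.9]
finger_gap: 0.418
```

```bash
python3 st.py
```

```text
t 14.78 [ 0.5259 -0.0906  0.0443] toolx [ 0.0037 -0.0019 -1.    ] yaw -18.66 T [-0.025 -0.09   0.268] F [ 0.9 -0.7 -0.9] gap 35.7 q6 0.008 -0.06
```

Request:
step_arm(deltas=[{"xyz": [0,0,0],"delta_rot": [0,0,-1]}])

```text
t: 14.87
ee_pos: [0.526, -0.0907, 0.0443]
eef_rot: [0.579, 0.406, -0.578, 0.408]
contact_force: [1.0, 0.0, -1.1]
finger_gap: 0.418
```

```bash
python3 st.py
```

```text
t 14.87 [ 0.526  -0.0907  0.0443] toolx [ 0.0037 -0.0022 -1.    ] yaw -19.71 T [ 0.01  -0.138  0.774] F [ 1.   0.  -1.1] gap 35.7 q6 0.027 0.46
```

Request:
step_arm(deltas=[{"xyz": [0,0,0],"delta_rot": [0,0,-0.8]}])

```text
t: 14.95
ee_pos: [0.526, -0.0907, 0.0442]
eef_rot: [0.582, 0.401, -0.581, 0.404]
contact_force: [1.7, 0.6, -0.9]
finger_gap: 0.416
```

```bash
python3 st.py
```

```text
t 14.95 [ 0.526  -0.0907  0.0442] toolx [ 0.0037 -0.0027 -1.    ] yaw -20.52 T [-0.02  -0.102  1.095] F [ 1.7  0.6 -0.9] gap 35.5 q6 0.041 0.97
```

Request:
step_arm(deltas=[{"xyz": [0,0,0],"delta_rot": [0,0,1]}])

```text
t: 15.03
ee_pos: [0.526, -0.0907, 0.0443]
eef_rot: [0.578, 0.406, -0.577, 0.41]
contact_force: [0.8, 0.4, -0.2]
finger_gap: 0.419
```

```bash
python3 st.py
```

```text
t 15.03 [ 0.526  -0.0907  0.0443] toolx [ 0.0036 -0.0028 -1.    ] yaw -19.51 T [-0.047  0.027  0.485] F [ 0.8  0.4 -0.2] gap 35.8 q6 0.024 1.21
```

Request:
step_arm(deltas=[{"xyz": [0,0,0],"delta_rot": [0,0,0]},{"xyz": [0,0,0],"delta_rot": [0,0,0]},{"xyz": [0,0,0],"delta_rot": [0,0,0]},{"xyz": [0,0,0],"delta_rot": [0,0,0]},{"xyz": [0,0,1],"delta_rot": [0,0,3]}], fingers=8.5)

```text
t: 15.45
ee_pos: [0.5236, -0.0897, 0.0521]
eef_rot: [-0.567, -0.423, 0.567, -0.422]
contact_force: [-0.5, -0.2, -0.8]
finger_gap: 0.99
```

Request:
step_arm(deltas=[{"xyz": [0,0,3.5],"delta_rot": [0,0,6]},{"xyz": [0.5,-0.5,4],"delta_rot": [0,0,6]},{"xyz": [0.5,-1.5,4],"delta_rot": [0,0,5]},{"xyz": [0.5,-1.5,2],"delta_rot": [0,0,4]},{"xyz": [0,0,0],"delta_rot": [0,0,0]}])

```text
t: 15.87
ee_pos: [0.535, -0.124, 0.1917]
eef_rot: [0.473, 0.525, -0.478, 0.522]
contact_force: [-0.0, 0.1, 0.7]
finger_gap: 0.994
```

```bash
python3 snap.py w9; python3 caps.py w9;python3 st.py
```

```text
[ 0.535  -0.124   0.1917] toolx [-0.008 -0.002 -1.   ] yaw 5.54 [0.005 0.021 0.004] [-0.   0.1  0.7]
[268.  70.] 1817 ell [514.7 -14.7] [37.  37.5] mec [514.6 -14.8] z 0.0971
[272. 166.] 1385 ell [525.2 -93.1] [37. 37.] mec [525.  -93.1] z 0.0972
spacing [79.07548681] row yaw 7.588008281124475
t 15.92 [ 0.5343 -0.1228  0.1901] toolx [-0.0094 -0.001  -1.    ] yaw 5.35 T [-0.007 -0.01   0.01 ] F [ 0.4 -1.2  1.7] gap 84.8 q6 -0.459 -0.58
```

View pics/w9.png

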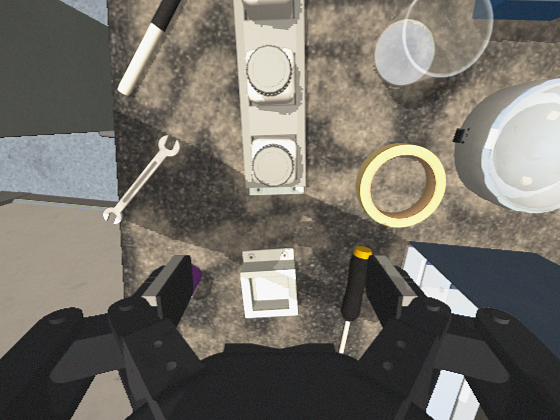

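The picture shows the recap block at (270,290), with its pocket fully visible, and bottle 4 at (272,165). I'll measure both.

```bash
cat > blk.py <<'E'
from h import *
import pickle,sys
tag=sys.argv[1]
s=pickle.load(open(f"pics/{tag}.pkl","rb"));d=np.load(f"pics/{tag}.npy");P=cloud("wrist",d,s);z=P[...,2]
reg=(abs(P[...,0]-.55)<.08)&(abs(P[...,1]+.262)<.06)
m=((z>0.026)&(z<0.040)&reg).astype(np.uint8)
n,l,st,c=cv2.connectedComponentsWithStats(m);i=1+np.argmax(st[1:,4])
cs,h=cv2.findContours((l==i).astype(np.uint8),cv2.RETR_CCOMP,cv2.CHAIN_APPROX_NONE)
print("z",np.median(z[l==i]))
for ct,hh in zip(cs,h[0]):
    if len(ct)<40: continue
    pts=(np.array([ray("wrist",q[0],0.032,s)[:2] for q in ct])*1000).astype(np.float32)
    print("inner" if hh[3]>=0 else "outer",len(ct),[np.round(x,1) for x in cv2.minAreaRect(pts)],"mean",pts.mean(0))
# bottle 4 shoulder silhouette: body top face z .055..0.073
E
python3 blk.py w9
python3 - <<'E'
import cv2
p=cv2.imread("pics/w9.png");cv2.imwrite("pics/w9c.png",cv2.resize(p[130:330,210:340],None,fx=4,fy=3,interpolation=cv2.INTER_CUBIC))
E
```

```text
z 0.03181130534513782
outer 198 [array([ 534.3, -263.9]), array([68. , 69.5]), np.float64(9.6)] mean [ 534.2383  -263.36835]
inner 137 [array([ 534.9, -263.5]), array([49.9, 47.9]), np.float64(9.4)] mean [ 534.6162  -263.01508]
```

View pics/w9c.png

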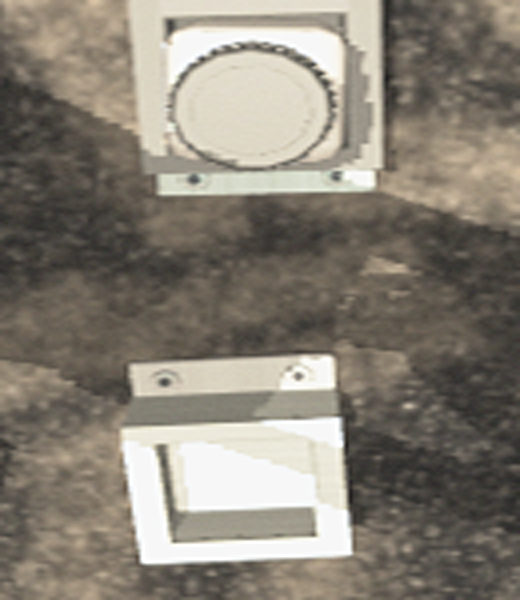

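Request:
step_arm(deltas=[{"xyz": [-0.5,1.2,-1],"delta_rot": [0,-0.5,1]},{"xyz": [-0.4,1.3,-3],"delta_rot": [0,0,0.5]},{"xyz": [0,0.5,-3],"delta_rot": [0,0,0]},{"xyz": [0,0,-2],"delta_rot": [0,0,0]},{"xyz": [0,0,-0.5],"delta_rot": [0,0,0]}])

```text
t: 16.33
ee_pos: [0.5224, -0.0893, 0.089]
eef_rot: [0.472, 0.527, -0.472, 0.526]
contact_force: [-1.4, 1.0, -1.2]
finger_gap: 0.998
```

```bash
python3 st.py
```

```text
t 16.33 [ 0.5224 -0.0893  0.089 ] toolx [-1.e-04  9.e-04 -1.e+00] yaw 6.2 T [-0.025  0.041  0.03 ] F [-1.4  1.  -1.2] gap 85.2 q6 -0.427 -0.03
```

Request:
step_arm(deltas=[{"xyz": [0.15,-0.15,-1.2],"delta_rot": [0,0,0]},{"xyz": [0.05,0,-1.5],"delta_rot": [0,0,0]},{"xyz": [0,0,-1.0],"delta_rot": [0,0,0]},{"xyz": [0,0,-0.3],"delta_rot": [0,0,0]},{"xyz": [0,0,0],"delta_rot": [0,0,0]}])

```text
t: 16.75
ee_pos: [0.5178, -0.0869, 0.0405]
eef_rot: [0.472, 0.53, -0.475, 0.52]
contact_force: [0.4, -0.1, 0.6]
finger_gap: 0.995
```

```bash
python3 st.py
```

```text
t 16.75 [ 0.5178 -0.0869  0.0405] toolx [-0.0132  0.0063 -0.9999] yaw 5.9 T [-0.001 -0.036 -0.017] F [ 0.4 -0.1  0.6] gap 85.0 q6 -0.422 0.0
```

Request:
step_arm(deltas=[{"xyz": [0.4,-0.3,0.2],"delta_rot": [-0.3,-0.6,0]},{"xyz": [0.2,-0.1,0],"delta_rot": [0,0,0]},{"xyz": [0,0,0],"delta_rot": [0,0,0]},{"xyz": [0,0,0],"delta_rot": [0,0,0]}])

```text
t: 17.08
ee_pos: [0.5259, -0.0917, 0.045]
eef_rot: [0.474, 0.524, -0.474, 0.525]
contact_force: [-0.6, -1.0, 0.7]
finger_gap: 0.992
```

```bash
python3 st.py
```

```text
t 17.08 [ 0.5259 -0.0917  0.045 ] toolx [ 1.2e-03 -3.0e-04 -1.0e+00] yaw 5.83 T [ 0.032 -0.03   0.041] F [-0.6 -1.   0.7] gap 84.7 q6 -0.422 -0.0
```

Request:
step_arm(deltas=[{"xyz": [-0.05,0,-0.15],"delta_rot": [0,0,0]},{"xyz": [0,0,0],"delta_rot": [0,0,0]},{"xyz": [0,0,0],"delta_rot": [0,0,0]},{"xyz": [0,0,0],"delta_rot": [0,0,0]},{"xyz": [0,0,0],"delta_rot": [0,0,0]}], fingers=3.0, force=30)

```text
t: 17.5
ee_pos: [0.5269, -0.0925, 0.0457]
eef_rot: [0.475, 0.523, -0.473, 0.526]
contact_force: [-1.5, -0.1, 0.7]
finger_gap: 0.437
```

Request:
step_arm(deltas=[{"xyz": [0,0,0],"delta_rot": [0,0,0]},{"xyz": [0,0,0],"delta_rot": [0,0,0]},{"xyz": [0,0,0],"delta_rot": [0,0,0]}], force=70, fingers=2.5)

```text
t: 17.75
ee_pos: [0.5268, -0.0925, 0.0459]
eef_rot: [0.475, 0.523, -0.473, 0.526]
contact_force: [-1.0, 0.4, 1.1]
finger_gap: 0.418
```

```bash
python3 st.py
```

```text
t 17.75 [ 0.5268 -0.0925  0.0459] toolx [ 0.0046 -0.0017 -1.    ] yaw 5.82 T [-0.033  0.087  0.033] F [-1.   0.4  1.1] gap 35.7 q6 -0.423 0.02
```

Request:
step_arm(deltas=[{"xyz": [0,0,0.4],"delta_rot": [0,0,0]},{"xyz": [0,0,0.7],"delta_rot": [0,0,0]},{"xyz": [0,0,1],"delta_rot": [0,0,0]},{"xyz": [0,0,1],"delta_rot": [0,0,0]}])

```text
t: 18.08
ee_pos: [0.5254, -0.0916, 0.076]
eef_rot: [0.474, 0.524, -0.474, 0.525]
contact_force: [-0.7, -0.0, -0.7]
finger_gap: 0.421
```

Request:
step_arm(deltas=[{"xyz": [0,0,1.2],"delta_rot": [0,0,0]},{"xyz": [0,0,0.8],"delta_rot": [0,0,0]},{"xyz": [0,0,0.3],"delta_rot": [0,0,0]},{"xyz": [0,0,0],"delta_rot": [0,0,0]}])

```text
t: 18.42
ee_pos: [0.5268, -0.0921, 0.1056]
eef_rot: [0.475, 0.523, -0.473, 0.527]
contact_force: [-0.2, -0.5, -1.3]
finger_gap: 0.424
```

```bash
python3 st.py; python3 - <<'E'
from h import *
p,d=camera("scene");np.save("pics/s4.npy",d);cv2.imwrite("pics/s4.png",p[:,:,::-1])
cv2.imwrite("pics/s4c.png",cv2.resize(p[150:310,230:430,::-1],None,fx=3.6,fy=3.6,interpolation=cv2.INTER_CUBIC))
E
```

```text
t 18.42 [ 0.5268 -0.0921  0.1056] toolx [ 0.0055 -0.0015 -1.    ] yaw 5.82 T [-0.002 -0.014  0.038] F [-0.2 -0.5 -1.3] gap 36.2 q6 -0.423 0.0
```

View pics/s4c.png

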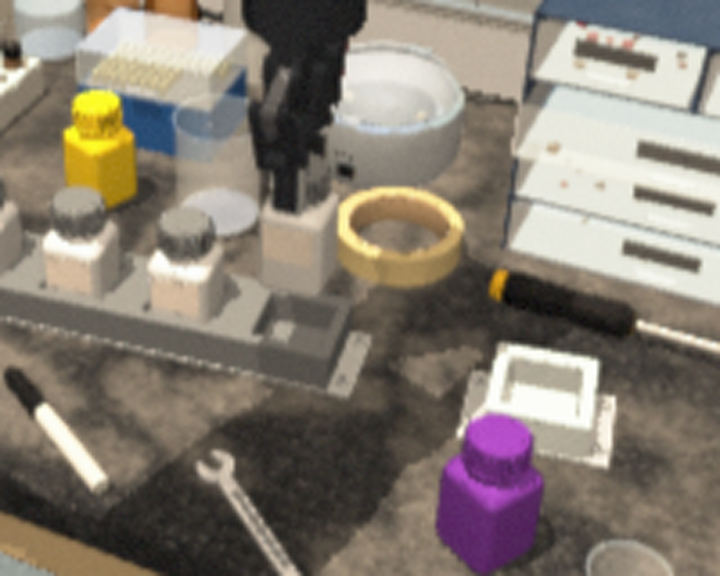

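The bottle hangs upright, clear of the rack. I'll measure its yaw and position from the scene depth.

```bash
cat > yaw.py <<'E'
from h import *
import sys
def run(f,cx,cy,z0,z1):
    d=np.load(f);P=cloud("scene",d);m=(P[...,2]>z0)&(P[...,2]<z1)&(np.hypot(P[...,0]-cx,P[...,1]-cy)<.04)
    q=P[m]*1000
    print(len(q)); xy=q[:,:2].astype(np.float32)
    # normals from depth gradients
    dx=np.gradient(P,axis=1);dy=np.gradient(P,axis=0);n=np.cross(dx,dy);n/=np.linalg.norm(n,axis=-1,keepdims=True)
    nn=n[m];ang=np.degrees(np.arctan2(nn[:,1],nn[:,0]))
    h=abs(nn[:,2])<.35
    a=np.mod(ang[h],360);print(np.histogram(a,bins=np.arange(0,361,15)))
    return q,a,h
q,a,h=run(sys.argv[1],*map(float,sys.argv[2:6]))
qh=q[h]
for s in (0,90,180,270):
    k=abs((a-s+180)%360-180)<25
    if k.sum()<25: continue
    w=qh[k]; c=np.median(w,0)
    vx,vy,x0,y0=cv2.fitLine(w[:,:2].astype(np.float32),cv2.DIST_HUBER,0,.1,.01).ravel()
    th=np.degrees(np.arctan2(vy,vx)); print("face",s,k.sum(),"line dir",(th+45)%90-45,"pt",x0,y0,"med z",c[2])
E
python3 yaw.py pics/s4.npy 0.526 -0.094 0.075 0.12
```

```text
329
(array([44, 43, 21,  7,  7, 15, 27, 16,  0,  0,  0,  0,  0,  0,  0,  0,  0,
        0,  0, 15,  1,  2, 18, 62]), array([  0,  15,  30,  45,  60,  75,  90, 105, 120, 135, 150, 165, 180,
       195, 210, 225, 240, 255, 270, 285, 300, 315, 330, 345, 360]))
face 0 159 line dir 5.5926895 pt 502.86392 -95.36331 med z 96.88187239065404
face 90 59 line dir 4.6907387 pt 529.2166 -116.863686 med z 96.59486077036638
```

Request:
step_arm(deltas=[{"xyz": [0.2,-2,0],"delta_rot": [0,0,1]},{"xyz": [0.2,-3,0],"delta_rot": [0,0,1]},{"xyz": [0.2,-3.2,0],"delta_rot": [0,0,1]},{"xyz": [0.2,-3,0],"delta_rot": [0,0,1]},{"xyz": [0.1,-2.5,0],"delta_rot": [0,0,0.5]}])

```text
t: 18.88
ee_pos: [0.5338, -0.2271, 0.1029]
eef_rot: [0.451, 0.546, -0.449, 0.545]
contact_force: [0.8, 0.2, -1.9]
finger_gap: 0.417
```

Request:
step_arm(deltas=[{"xyz": [0,-1.5,0],"delta_rot": [0,0,0]},{"xyz": [0,-0.6,0],"delta_rot": [0,0,0]},{"xyz": [0,0,0],"delta_rot": [0,0,0]},{"xyz": [0,0,0],"delta_rot": [0,0,0]}])

```text
t: 19.22
ee_pos: [0.5316, -0.2535, 0.1001]
eef_rot: [0.452, 0.546, -0.451, 0.543]
contact_force: [-0.4, -0.4, -2.1]
finger_gap: 0.423
```

```bash
python3 st.py
```

```text
t 19.22 [ 0.5316 -0.2535  0.1001] toolx [-0.0023  0.0043 -1.    ] yaw 10.7 T [0.049 0.033 0.018] F [-0.4 -0.4 -2.1] gap 36.1 q6 -0.768 -0.05
```

Request:
step_arm(deltas=[{"xyz": [0.2,-0.6,0],"delta_rot": [-0.3,-0.4,0]},{"xyz": [0.1,-0.3,0],"delta_rot": [0,0,0]},{"xyz": [0,0,0],"delta_rot": [0,0,0]},{"xyz": [0,0,0],"delta_rot": [0,0,0]}])

```text
t: 19.55
ee_pos: [0.5347, -0.2591, 0.0991]
eef_rot: [0.451, 0.544, -0.449, 0.546]
contact_force: [0.4, 0.2, -1.5]
finger_gap: 0.42
```

```bash
python3 st.py; python3 - <<'E'
from h import *
p,d=camera("scene");np.save("pics/s5.npy",d);cv2.imwrite("pics/s5.png",p[:,:,::-1])
cv2.imwrite("pics/s5c.png",cv2.resize(p[180:310,310:450,::-1],None,fx=4.6,fy=4.6,interpolation=cv2.INTER_CUBIC))
E
python3 yaw.py pics/s5.npy 0.534 -0.264 0.07 0.115; python3 st.py
```

```text
t 19.55 [ 0.5347 -0.2591  0.0991] toolx [ 3.6e-03  7.0e-04 -1.0e+00] yaw 10.89 T [ 0.01  -0.014  0.048] F [ 0.4  0.2 -1.5] gap 35.9 q6 -0.777 -0.01
338
(array([39, 60, 29, 16,  7,  2, 12,  0,  0,  0,  0,  0,  0,  0,  0,  0,  0,
        0,  0, 15,  1, 13, 30, 45]), array([  0,  15,  30,  45,  60,  75,  90, 105, 120, 135, 150, 165, 180,
       195, 210, 225, 240, 255, 270, 285, 300, 315, 330, 345, 360]))
face 0 151 line dir 10.107925 pt 511.09354 -264.06427 med z 93.77913862800303
t 19.6 [ 0.5347 -0.2591  0.0991] toolx [ 3.7e-03  7.0e-04 -1.0e+00] yaw 10.9 T [ 0.054 -0.003  0.011] F [-0.   0.3 -1.2] gap 36.1 q6 -0.777 -0.0
```

View pics/s5c.png

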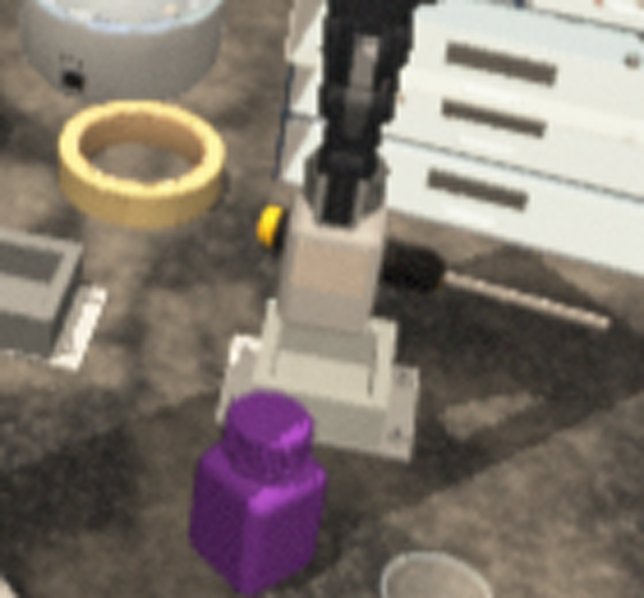

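Request:
step_arm(deltas=[{"xyz": [0,-0.4,-0.5],"delta_rot": [-0.15,0,0]},{"xyz": [0,-0.1,-0.8],"delta_rot": [0,0,0]},{"xyz": [0,0,-0.5],"delta_rot": [0,0,0]},{"xyz": [0,0,0],"delta_rot": [0,0,0]},{"xyz": [0,0,0],"delta_rot": [0,0,0]}])

```text
t: 20.02
ee_pos: [0.5349, -0.2633, 0.0791]
eef_rot: [0.45, 0.544, -0.45, 0.547]
contact_force: [0.1, -0.0, -0.8]
finger_gap: 0.423
```

```bash
python3 st.py
```

```text
t 20.02 [ 0.5349 -0.2633  0.0791] toolx [ 0.0037 -0.002  -1.    ] yaw 10.99 T [ 0.055 -0.012 -0.034] F [ 0.1 -0.  -0.8] gap 36.1 q6 -0.782 -0.0
```

Request:
step_arm(deltas=[{"xyz": [0,0,-0.4],"delta_rot": [0,0,0]},{"xyz": [0,0,-0.4],"delta_rot": [0,0,0]},{"xyz": [0,0,-0.3],"delta_rot": [0,0,0]}])

```text
t: 20.27
ee_pos: [0.5351, -0.2634, 0.0676]
eef_rot: [0.45, 0.544, -0.45, 0.547]
contact_force: [-0.6, 1.0, -1.5]
finger_gap: 0.421
```

```bash
python3 st.py
```

```text
t 20.27 [ 0.5351 -0.2634  0.0676] toolx [ 0.0041 -0.0022 -1.    ] yaw 10.99 T [ 0.031  0.026 -0.016] F [-0.6  1.  -1.5] gap 35.9 q6 -0.782 -0.0
```

Request:
step_arm(deltas=[{"xyz": [0,0,-0.3],"delta_rot": [0,0,0]},{"xyz": [0,0,-0.3],"delta_rot": [0,0,0]}])

```text
t: 20.43
ee_pos: [0.5351, -0.2634, 0.0608]
eef_rot: [0.45, 0.544, -0.45, 0.547]
contact_force: [-0.1, -0.6, -1.2]
finger_gap: 0.418
```

```bash
python3 st.py
```

```text
t 20.43 [ 0.5351 -0.2634  0.0608] toolx [ 0.0042 -0.0022 -1.    ] yaw 10.98 T [ 0.013 -0.028 -0.024] F [-0.1 -0.6 -1.2] gap 35.7 q6 -0.782 -0.0
```

It's entering the pocket without contact (foot about 22 mm above the bench, below the rim). I'll keep lowering slowly.

Request:
step_arm(deltas=[{"xyz": [0,0,-0.3],"delta_rot": [0,0,0]},{"xyz": [0,0,-0.3],"delta_rot": [0,0,0]}])

```text
t: 20.6
ee_pos: [0.5351, -0.2635, 0.0542]
eef_rot: [0.45, 0.544, -0.45, 0.547]
contact_force: [-0.1, 0.1, -1.7]
finger_gap: 0.421
```

```bash
python3 st.py
```

```text
t 20.6 [ 0.5351 -0.2635  0.0542] toolx [ 0.0042 -0.0022 -1.    ] yaw 10.98 T [-0.051  0.018 -0.016] F [-0.1  0.1 -1.7] gap 35.9 q6 -0.782 -0.0
```

Request:
step_arm(deltas=[{"xyz": [0,0,-0.3],"delta_rot": [0,0,0]},{"xyz": [0,0,-0.2],"delta_rot": [0,0,0]}])

```text
t: 20.77
ee_pos: [0.5351, -0.2635, 0.0484]
eef_rot: [0.45, 0.544, -0.45, 0.547]
contact_force: [-1.0, 0.7, -0.6]
finger_gap: 0.423
```

```bash
python3 st.py
```

```text
t 20.77 [ 0.5351 -0.2635  0.0484] toolx [ 0.0042 -0.0022 -1.    ] yaw 10.98 T [ 0.009 -0.018  0.018] F [-1.   0.7 -0.6] gap 36.1 q6 -0.782 -0.01
```

Request:
step_arm(deltas=[{"xyz": [0,0,-0.15],"delta_rot": [0,0,0]},{"xyz": [0,0,-0.1],"delta_rot": [0,0,0]}])

```text
t: 20.93
ee_pos: [0.5352, -0.2637, 0.0459]
eef_rot: [0.45, 0.544, -0.45, 0.547]
contact_force: [-2.4, 0.2, 7.3]
finger_gap: 0.425
```

```bash
python3 st.py
```

```text
t 20.93 [ 0.5352 -0.2637  0.0459] toolx [ 0.0044 -0.0026 -1.    ] yaw 10.98 T [ 0.121  0.419 -0.004] F [-2.4  0.2  7.3] gap 36.3 q6 -0.782 -0.0
```

It touched the floor at the expected height with only 7 N. I'll release and back off.

Request:
step_arm(deltas=[{"xyz": [0,0,0],"delta_rot": [0,0,0]},{"xyz": [0,0,0],"delta_rot": [0,0,0]},{"xyz": [0,0,0],"delta_rot": [0,0,0]},{"xyz": [0,0,0],"delta_rot": [0,0,0]},{"xyz": [0,0,0.5],"delta_rot": [0,0,0]}], fingers=8.5)

```text
t: 21.35
ee_pos: [0.5354, -0.2638, 0.0511]
eef_rot: [0.45, 0.544, -0.45, 0.547]
contact_force: [0.0, -1.0, 0.2]
finger_gap: 0.995
```

Request:
step_arm(deltas=[{"xyz": [0,0,2],"delta_rot": [0,0,0]},{"xyz": [0,0,3.5],"delta_rot": [0,0,0]},{"xyz": [0,0.5,4],"delta_rot": [0,0,0]},{"xyz": [0,2,4],"delta_rot": [0,0,0]},{"xyz": [0,2.5,2],"delta_rot": [0,0,0]}])

```text
t: 21.77
ee_pos: [0.5296, -0.2142, 0.204]
eef_rot: [0.451, 0.547, -0.452, 0.542]
contact_force: [0.9, 1.4, 0.7]
finger_gap: 0.996
```

Request:
step_arm(deltas=[{"xyz": [0,1,1],"delta_rot": [0,0,0]},{"xyz": [0,0,0],"delta_rot": [0,0,0]},{"xyz": [0,0,0],"delta_rot": [0,0,0]},{"xyz": [0,0,0],"delta_rot": [0,0,0]}])

```text
t: 22.1
ee_pos: [0.5328, -0.2025, 0.2223]
eef_rot: [0.451, 0.544, -0.45, 0.547]
contact_force: [0.2, 0.3, -0.6]
finger_gap: 0.997
```

```bash
python3 snap.py w10; python3 - <<'E'
from h import *
import pickle
s=pickle.load(open("pics/w10.pkl","rb"));d=np.load("pics/w10.npy");P=cloud("wrist",d,s);z=P[...,2]
m=((z>.09)&(z<.104)).astype(np.uint8);n,l,st,c=cv2.connectedComponentsWithStats(m)
for i in range(1,n):
    if st[i,4]>200:
        ct=max(cv2.findContours((l==i).astype(np.uint8),cv2.RETR_EXTERNAL,cv2.CHAIN_APPROX_NONE)[0],key=len)
        pts=np.array([ray("wrist",q[0],0.097,s)[:2] for q in ct])*1000
        Q=P[l==i];A=np.c_[Q[:,:2],np.ones(len(Q))];k=np.linalg.lstsq(A,Q[:,2],rcond=None)[0]
        print(c[i],cv2.fitEllipse(pts.astype(np.float32))[:2],np.median(Q[:,2]),"tilt",k[:2])
p,d=camera("scene");np.save("pics/s6.npy",d);cv2.imwrite("pics/s6.png",p[:,:,::-1])
E
python3 yaw.py pics/s6.npy 0.534 -0.264 0.035 0.065
```

```text
[ 0.5328 -0.2025  0.2223] toolx [ 0.005 -0.002 -1.   ] yaw 10.93 [ 0.043 -0.008 -0.017] [ 0.2  0.3 -0.6]
[547.1205157   99.45515695] ((765.7096557617188, -67.22896575927734), (29.332191467285156, 75.74910736083984)) 0.09329481309665666 tilt [0.14500287 0.06291286]
[496.68167203 219.35048232] ((766.6953125, -190.05441284179688), (8.01402759552002, 148.93212890625)) 0.09749801740868508 tilt [-0.00690837 -0.84299225]
[160.87168142 227.23451327] ((417.822509765625, -263.49444580078125), (29.225271224975586, 30.318042755126953)) 0.09057785369169072 tilt [0.00303025 0.00483227]
[267.81390374 246.1315508 ] ((533.2131958007812, -263.8074035644531), (37.239784240722656, 38.669254302978516)) 0.09703401741418616 tilt [ 0.00808507 -0.04578743]
[107.1349481  380.16262976] ((368.60699462890625, -480.8460998535156), (17.498123168945312, 44.3473014831543)) 0.09768903793554112 tilt [ 0.07396428 -0.23979228]
214
(array([51, 24, 27,  6,  2,  2,  9,  0,  0,  0,  0,  0,  0,  0,  0,  0,  0,
        0,  1,  6,  4,  8, 12, 29]), array([  0,  15,  30,  45,  60,  75,  90, 105, 120, 135, 150, 165, 180,
       195, 210, 225, 240, 255, 270, 285, 300, 315, 330, 345, 360]))
face 0 107 line dir 8.093124 pt 510.76016 -269.09592 med z 48.64758563193594
```

View pics/w10.png

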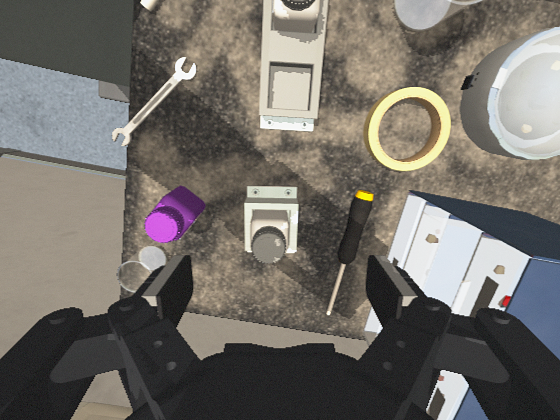

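View pics/s6.png

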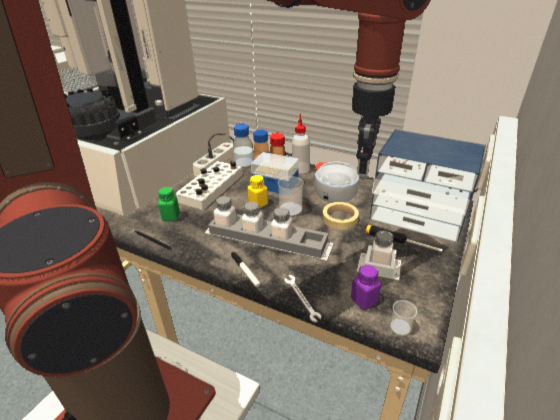

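```bash
python3 - <<'E'
from h import *
import pickle
s=pickle.load(open("pics/w10.pkl","rb"));d=np.load("pics/w10.npy");P=cloud("wrist",d,s)
m=(np.hypot(P[...,0]-.5332,P[...,1]+.2638)<.015)&(P[...,2]>.09)
Q=P[m];A=np.c_[Q[:,:2],np.ones(len(Q))];k=np.linalg.lstsq(A,Q[:,2],rcond=None)[0];print("tilt top",k[:2],len(Q))
P=cloud("scene",np.load("pics/s6.npy"));z=P[...,2]
m=((z>0.0945)&(z<0.104)).astype(np.uint8);m[:, :205]=0;m[:,330:]=0;m[:190]=0;m[235:]=0
n,l,st,c=cv2.connectedComponentsWithStats(m)
for i in range(1,n):
    if st[i,4]<40: continue
    ct=max(cv2.findContours((l==i).astype(np.uint8),cv2.RETR_EXTERNAL,cv2.CHAIN_APPROX_NONE)[0],key=len)
    pts=(np.array([ray("scene",q[0],0.097)[:2] for q in ct])*1000).astype(np.float32)
    print(cv2.fitEllipse(pts)[0],np.median(z[l==i]))
E
python3 st.py; python3 -c "
from rig import job;print(job.job_done())"
```

```text
tilt top [ 0.0037942  -0.00397072] 558
(492.6739196777344, 141.50790405273438) 0.09780062472162288
(501.7606506347656, 63.023033142089844) 0.0977964965230973
(513.5140991210938, -15.849457740783691) 0.09773638735519108
t 22.2 [ 0.5321 -0.2025  0.2211] toolx [ 0.0026 -0.001  -1.    ] yaw 10.88 T [-0.046 -0.026  0.039] F [ 0.5  0.6 -0.4] gap 84.6 q6 -0.692 -0.01
the job is handed in; nothing more can be done
None
```

The four caps are checked, the loose-capped bottle stands in the re-cap block, and the job is handed in at about 22 s. No verdict was reported.

**Stiff caps:** Three caps, counted from the robot's left, broke away at about 0.6–0.75 N m. I turned each about 6–7° past breakaway. Raising the grip force on the first did not change its torque, so the pads were not slipping.

**Loose cap:** The fourth turned at only about 0.1–0.15 N m, so I ran it on until it came up firm, after roughly 28–29° and at about 1.1 N m.

**Placing the bottle:** I lifted that bottle by its cap and lowered it into the re-cap block. The force reading when it touched the floor was about 7 N.

**Last checks:**
- **Re-capped bottle:** its cap top is at 97.0 mm, which means fully home. It is within about 2 mm of the block centre and tilted by about 0.005 rad.
- **Other three bottles:** they still stand in the rack, within about 1 mm of where they started.
- **Bench and gripper:** the other things on the bench look undisturbed in the pictures. The gripper is open and clear.

**Uncertain or disagreeing:**
- **Cap angles:** these come from wrist yaw and torque, since the caps could not be read directly.
- **Finger tips:** the visible tips sit about 31 mm behind the stated tool point when closed (43 mm when open). I worked to the measured tips.
- **Cameras:** the scene and wrist cameras disagreed by about 3 mm in y, so I placed the bottle by relative moves.

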